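# Lay a repair block in the work board and slide it home under the holdfast

### The arm

A 6-joint arm with a two-finger parallel gripper is mounted at the origin on the work surface. World frame = base frame: x ahead of the robot, y to its left, z up, the work surface at z = 0. Lengths are in m, angles in rad, forces in N, time in s.
With the tool pointing down it reaches from about 0.4 to 0.825 m from the base axis. Payload 7 kg.
Tool frame: the origin (TCP) lies at the very end of the fingers, on their centre line; the grasp point (between the pads) lies 19 mm behind it; z points along the fingers, y is the line along which they close (so a half turn about z gives the same grasp; the last joint's range is limited). The gripper opens to 88 mm and grips with 3 to 60 N. Pads are 19 mm wide; open, the fingers measure 130 mm over their backs; the gripper's body (78 mm by 193 mm) begins 47 mm behind the grasp point.
Start: joints at [-0.956, 0.359, 0.012, 0, -1.224, -0.288], TCP at [0.217, -0.639, 0.227] pointing down, gripper open.
Joint ranges: [-3.07, 3.07], [-1.43, 2.12], [-1.02, 1.25], [-3.03, 1.67], [-3.05, -0], [-3.03, 3.03]. Speed limits (rad/s): [2.39, 2.39, 3.01, 3.14, 3.14, 3.14].

### API

Orientations are given as [roll, pitch, yaw] about the fixed x, y, z axes, in that order (R = Rz(yaw) Ry(pitch) Rx(roll)).
In Python, from station import arm gives the robot as it stands. The module is installed in compiled form; this text tells all that it offers.
- The arm moves only by the shell command python3 -m crank 'ROWS' [FORCE]. ROWS is JSON, a list of rows, each an object of numbers: "dx", "dy", "dz": the shift along the world's x, y, z in m; "twist": the turn about the world's z in degrees; "grip": the opening, from -1 (shut) to 1 (fully open). A call has exactly 5 rows; each row is the pose to reach, as a shift and turn from the pose commanded when the call began; what a row does not reach only later rows make up. A row lasts 1/12 s, in which the tool goes at most 41.7 mm and 7.16 degrees, less where a joint would pass 70% of its speed; a pose out of reach is approached as far as the arm can. A call with a gripper value outside its range is refused whole. The fingers move at their own pace and stop on an object; FORCE is the grip in N (left out, the last holds). Time passes only in rows, so rows that repeat a pose let the fingers close, or fill a call up. It gives the time, the measured TCP pose, the force, the opening and the grip force at its end, in the units of the state.
- arm.get_state(): the state, without advancing time (a new reading comes with each control period).
- arm.grab_frame(name): name is "scene" or "top" or "wrist"; returns the picture (480x640x3 uint8, red, green, blue); there is no depth.
- arm.get_calibration(name): a dict with "fx", "fy", "cx", "cy" (pixels), "cam_to_world" (4x4, takes a point from camera to world coordinates); the wrist camera has in their place "tool_from_camera" (4x4, takes a point from camera to tool coordinates, whose origin is the TCP and whose axes are the flange's). Camera axes: x right, y down, z forward; pixel columns grow to the right and rows downward; lengths in m; the calibration is good to about 2 mm. A picture is of the moment at which its call begins: read the wrist's pose just before it. get_calibration takes no time and is no camera call.
- arm.job_done(): hands the job in; it is judged then, once.
The state is a dict: "t": time; "q": joint angles; "qd": joint speeds; "joint_efforts": joint torques, N m; "eef_pos": TCP position; "ee_rot": TCP orientation; "force": force on the tool from outside, world axes, zero at the start; "moment": the same for the moment, N m; "width": finger opening in m; "gripper_force": force on a finger pad.
Only numpy, scipy, OpenCV 4.12 (cv2) and the standard library are available. Lean on these libraries where they do the work, as an engineer would, in place of code of your own. Each camera call takes 0.05 s, during which the arm holds its last target. There are 200 camera calls.

### The job

Lift the stout oak block out of the offcut rack, stand it on end on the work board or the bench and let go, then take it afresh and lay it gently down, broad face down and lengthways, on the open end of the work board, clear of the holdfast, and let go. Then push it along the board under the holdfast until its end butts squarely against the end stop and its long side lies flush along the batten, ready to be clamped. Do not let the block drop or topple, and leave the other offcuts, the tools and the glue where they are.

Things in the scene. Friction and masses are not known exactly. Their poses are not given: they have to be found in the camera images.
- block: The block to be fitted: plain oak, 140 long x 50 wide x 30 thick, about 150 g, the thickest and tallest of the three pieces in the rack. At the start it stands on end in one of the rack's three slots, its top 12 mm above the rack's cheeks. Origin: centre of the end it stands on at the start. Its own z runs along the 140 mm length (up at the start), x across the 30 mm thickness, y across the 50 mm width. Its 50 mm width can be spanned across the two narrow sides.
- block_center (a point): Middle of the block, 70 mm along its z from its origin.
- rack: Fixed plywood rack, 204 (its x) x 86 (its y) x 136 high; origin: centre of its underside. Slots at x = -72, 0, +72 mm, each 36 (x) x 62 (y), floor 8 mm above the bench; wood between them 45 high. Its two cheeks (136 high, inner faces at y = -31 and +31) run along the row, so pieces can be taken only by their broad faces, across x, and come straight up.
- lath: Bystander in the rack: thin oak lath, 14 x 44 x 112 high. Origin: centre of its underside.
- stick: Bystander in the rack: slim square oak stick, 24 x 24 x 118 high. Origin: centre of its underside.
- workboard: Fixed plywood board on the bench, 300 (its x) x 420 (its y) x 18 thick; origin: centre of its underside, top surface at z = 18 mm. A batten runs along its +x side, an end stop crosses its +y end, and a holdfast arches over the board near the stop. Its -y half is the open end, with nothing overhead.
- batten (a point): On the batten's pushing face (facing the board's -x), at mid height, level with the board's middle: board x = 55, y = 0, z = 26 mm. The batten is 20 wide (board x 55 to 75), runs from board y = -210 to +190, its top 16 mm above the board's surface. Axes as the board's.
- holdfast_pad (a point): Centre of the underside of the holdfast's pad (40 x 30), 50 mm above the board's surface, at board x = 31, y = 125: the 30 mm thick block passes flat beneath, a gripper does not. The black steel bar stands behind the batten at board x = 128, y = 125 and arches 160 mm high over to the pad. Axes as the board's.
- corner (a point): Inner corner where the batten's face and the end stop's face meet, on the board's surface (board x = 55, y = 170, z = 18 mm). Axes as the board's. The stop is 20 thick, 20 high, its face looks to -y, along board x = -150 to 55. The finished block's centre lies 25 mm to -x, 70 mm to -y and 15 mm above this point.
- sandblock: Bystander: cork sanding block, 36 x 75 x 30 high, on the work board's strip behind the batten, near board x = 113, y = -85. Origin: centre of its underside.
- mallet: Bystander: lying round wooden mallet along its x, 355 long, head 84 dia. x 125 at its +x end. Origin on the bench below its axis, 60 mm before the head.
- chisel: Bystander: chisel lying along its x, 245 long, up to 30 high. Origin below it, near the middle.
- glue: Bystander: upright glue bottle, 60 dia., 165 high. Origin: centre of its underside.
- tape: Bystander: tape measure, 72 x 40 x 65 high. Origin: centre of its underside.
- square: Bystander: try square lying flat, stock 115 x 30 x 16 along its x, steel blade 28 wide along its +y, ending 165 from the stock's middle line. Origin: centre of the stock's underside.
Things that resemble listed ones, but are neither listed nor needed, are in the scene too. Leave any black or red look-alike of the block alone.

How it is judged:
On the way, in this order (a step that is already met when the one before it is completed fails the run):
1. the block stands on end outside the rack, on the bench or the work board, let go and still (horizontal distance between block_center and rack above 0.12 m and height (world z) of block_center below 0.095 m and angle between block's own z axis and vertical below 0.12 rad and contact force between the fingers and block below 0.2 N and linear speed of block below 0.03 m/s), for 0.2 s.
2. the block lies broad face down and roughly lengthways (within 25 degrees) on the work board, not over the batten, its front end 60 mm or more short of the end stop, let go and still (angle between the x axis of block and the z axis of workboard, either way round below 0.06 rad and angle between the z axis of block and the y axis of workboard, either way round below 0.45 rad and z of block_center in the frame of workboard between 0.028 and 0.038 m and y of block_center in the frame of workboard between -0.21 and 0.04 m and x of block_center in the frame of workboard between -0.15 and 0.035 m and contact force between the fingers and block below 0.2 N and linear speed of block below 0.03 m/s), for 0.2 s.
At the end, for the whole second after the job is handed in: The block lies broad face down on the work board under the holdfast pad, end within 3 mm of the end stop and long side within 3 mm of the batten, square to them within 2.3 degrees, at rest and let go (angle between the x axis of block and the z axis of workboard, either way round below 0.05 rad and angle between the z axis of block and the y axis of workboard, either way round below 0.04 rad and x of block_center in the frame of corner between -0.028 and -0.022 m and y of block_center in the frame of corner between -0.073 and -0.067 m and z of block_center in the frame of corner below 0.018 m and linear speed of block below 0.01 m/s and contact force between the fingers and block below 0.2 N); the robot touches nothing.
It fails at once if the block drops, topples or is flung over (turns faster than 7 rad/s) (angular speed of block above 7 rad/s).
It fails at once if the block is banged or pressed on the work board, stop, batten or holdfast with more than 60 N (contact force between block and workboard above 60 N).
It fails at once if another offcut is moved more than 25 mm (distance of any of lath, stick from where it was at the start of the episode above 0.025 m).
It fails at once if a tool or the glue is moved more than 25 mm (distance of any of sandblock, mallet, chisel, glue, tape, square from where it was at the start of the episode above 0.025 m).
It also fails if it takes over 72 s, if anything falls off the work surface, if the arm or the gripper's body presses on something with over 40 N, if the wrist force passes 120 N, or if a joint passes its speed limit or range.

## Working session

There is one attempt and no reset: what is moved stays moved. The work goes in short steps, Python scripts to look and compute and a shell command to move; the robot and the scene stay as the last step left them, time stands still between calls to the robot, and variables do not carry over. Pictures are saved under pics/ and viewed, at most 10 in all, crops included, and the job is handed in when it is done.

```bash
mkdir -p pics; cat > h.py <<'E'
import numpy as np,cv2
from station import arm
def ray(name,u,v):
    c=arm.get_calibration(name);T=np.array(c["cam_to_world"]);d=T[:3,:3]@[(u-c["cx"])/c["fx"],(v-c["cy"])/c["fy"],1];return T[:3,3],d
def onz(name,u,v,z):
    o,d=ray(name,u,v);return o+d*(z-o[2])/d[2]
def proj(name,p):
    c=arm.get_calibration(name);T=np.linalg.inv(np.array(c["cam_to_world"]));q=T[:3,:3]@p+T[:3,3];return c["fx"]*q[0]/q[2]+c["cx"],c["fy"]*q[1]/q[2]+c["cy"]
def save(n,f): cv2.imwrite(f"pics/{f}.png",cv2.cvtColor(n,cv2.COLOR_RGB2BGR))
E
python3 - <<'E'
from h import *
for n in("top","scene"):
    save(arm.grab_frame(n),n+"0"); c=arm.get_calibration(n);print(n,c["fx"],np.round(c["cam_to_world"],3).tolist())
print(arm.get_state())
print(arm.get_calibration("wrist"))
E
```

```text
top 531.2686105483599 [[-0.02, -0.994, 0.11, 0.372], [-1.0, 0.021, 0.01, 0.046], [-0.012, -0.11, -0.994, 1.298], [0.0, 0.0, 0.0, 1.0]]
scene 467.32730728085687 [[0.663, 0.569, -0.486, 1.157], [0.748, -0.489, 0.448, -0.534], [0.017, -0.661, -0.75, 1.054], [0.0, 0.0, 0.0, 1.0]]
{'t': 0.1, 'q': array([-9.55908678e-01,  3.59316014e-01,  1.11435602e-02, -3.04735584e-04,
       -1.22411975e+00, -2.88114952e-01]), 'qd': array([ 0.00066316, -0.0023747 ,  0.00115603,  0.00241512,  0.00063785,
       -0.00100344]), 'joint_efforts': array([ 5.68022206e-04, -5.84162271e+01,  2.93749756e+01,  7.01553047e+00,
        1.01895348e-02, -8.87190754e-05]), 'eef_pos': array([ 0.21650206, -0.63886298,  0.22571358]), 'ee_rot': array([ 3.14007703e+00, -1.50406813e-04, -2.81492360e+00]), 'force': array([ 0.51243619, -0.11202347,  0.09740872]), 'moment': array([-0.00806699,  0.03652126,  0.01380053]), 'gripper_force': 0.0, 'width': 0.08781465277819343}
{'fx': 345.4030443442032, 'fy': 345.4030443442032, 'cx': 321.153089344994, 'cy': 235.4482312463275, 'tool_from_camera': array([[ 1.02974499e-03, -9.55043578e-01, -2.96463664e-01,
         7.99436282e-02],
       [ 9.99999318e-01,  8.20062364e-04,  8.31633083e-04,
         1.54242898e-04],
       [-5.51127141e-04, -2.96464319e-01,  9.55043771e-01,
        -1.58253939e-01],
       [ 0.00000000e+00,  0.00000000e+00,  0.00000000e+00,
         1.00000000e+00]])}
```

View pics/top0.png

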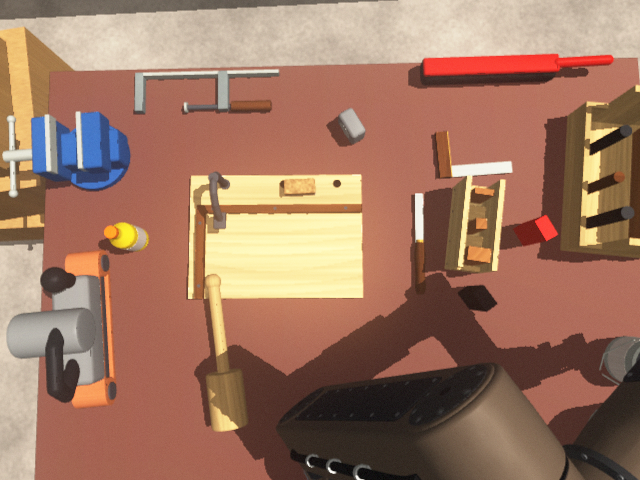

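View pics/scene0.png

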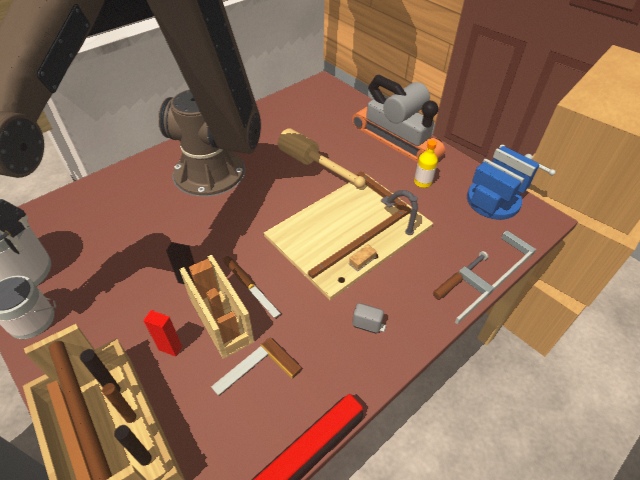

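The top view shows the board (pixel cols 189–362, rows 176–298) with the stop on its left (+y) end and the batten at row 209. The rack is at (476,225), and the thickest piece, at about (479,255), is the block in the slot nearest the robot. The scene view agrees. Next I'll measure the oak pieces, the rack and the board.

```bash
python3 - <<'E'
from h import *
im=cv2.imread("pics/top0.png");hsv=cv2.cvtColor(im,cv2.COLOR_BGR2HSV)
for p in [(479,255),(481,223),(484,191),(470,240),(497,225),(455,225),(300,260),(200,250),(280,209),(430,150)]:print(p,hsv[p[1],p[0]])
c=im[160:310,180:370];d=im[165:285,435:515]
a=cv2.resize(c,None,fx=3,fy=3,interpolation=cv2.INTER_CUBIC);b=cv2.resize(d,(300,450),interpolation=cv2.INTER_CUBIC)
b=cv2.resize(d,None,fx=2.8,fy=3.75,interpolation=cv2.INTER_CUBIC)
cv2.imwrite("pics/crop.png",np.hstack([a,b[:450]]))
E
```

```text
(479, 255) [ 13 167 227]
(481, 223) [ 14 166 230]
(484, 191) [ 14 164 230]
(470, 240) [ 17 129 154]
(497, 225) [ 26  82 253]
(455, 225) [ 17 121 122]
(300, 260) [ 27  71 254]
(200, 250) [ 12 164 177]
(280, 209) [ 13 163 180]
(430, 150) [  6 120 179]
```

View pics/crop.png

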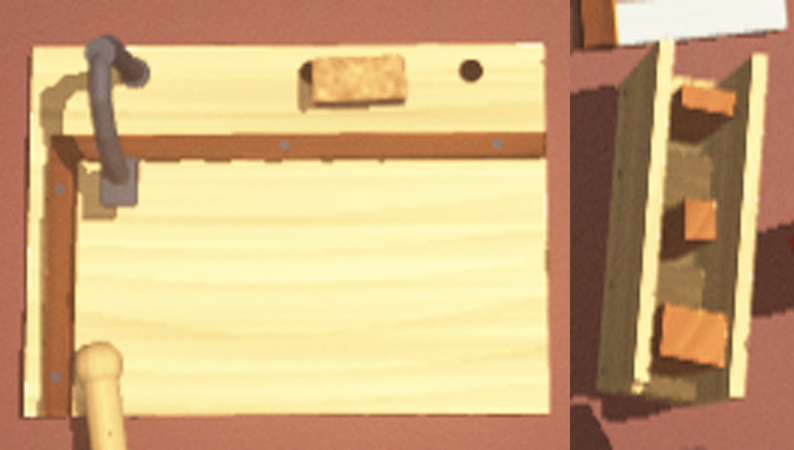

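The crop shows the board corners at about (191,175), (362,175), (363,298) and (187,299). The mallet's handle end is over the board near (213,283). The block's top face in the rack is at about (478,255). Next step is computing poses.

```bash
python3 - <<'E'
from h import *
im=cv2.imread("pics/top0.png");hsv=cv2.cvtColor(im,cv2.COLOR_BGR2HSV)
m=cv2.inRange(hsv,(9,135,200),(16,200,255));
n,l,s,c=cv2.connectedComponentsWithStats(m)
for i in range(1,n):
    if s[i,4]>40 and 440<c[i][0]<515 and s[i,1]>180:
        pts=np.argwhere(l==i)[:,::-1].astype(np.float32)
        for z in(.148,):
            w=np.array([onz("top",u,v,z)[:2] for u,v in pts],np.float32);print(s[i],c[i].round(1),cv2.minAreaRect(w*1000),w.mean(0))
P={k:onz("top",*p,.018)for k,p in dict(rt=(361.7,174.7),rb=(363,298),lt=(191,175.3),lb=(187.3,298.7)).items()}
for k in P:print(k,P[k].round(4))
print("batten face",onz("top",180+75/3,160+160/3,.026),onz("top",180+545/3,160+158/3,.026))
print("stop face",onz("top",180+75/3,160+350/3,.03),onz("top",180+76/3,160+165/3,.03))
for q in[(667,42),(758,55),(735,396),(638,390),(650,42),(766,55),(745,396),(634,390)]:print("rack",onz("top",435+(q[0]-570)/2.8,165+q[1]/3.75,.136).round(4))
E
```

```text
[475 188  19   8 105] [483.8 191. ] ((587.8919677734375, -299.5119323730469), (39.886470794677734, 13.576562881469727), 80.43341827392578) [ 0.58749235 -0.29934427]
[476 218  11  11  98] [481.3 223.4] ((515.7205200195312, -290.01104736328125), (21.699125289916992, 21.852540969848633), 81.5361328125) [ 0.5160839 -0.2900485]
[468 246  23  17 297] [478.8 254. ] ((449.5567626953125, -281.19384765625), (48.703067779541016, 28.79505729675293), 80.01387023925781) [ 0.44957203 -0.28124285]
rt [ 0.6588 -0.0421  0.018 ]
rb [ 0.3585 -0.0368  0.018 ]
lt [0.6666 0.3779 0.018 ]
lb [0.365  0.3845 0.018 ]
batten face [0.56998737 0.34104156 0.026     ] [ 0.56349071 -0.03882985  0.026     ]
stop face [0.41651036 0.33940132 0.03      ] [0.5652744  0.33928639 0.03      ]
rack [ 0.6237 -0.2733  0.136 ]
rack [ 0.6142 -0.3447  0.136 ]
rack [ 0.4134 -0.3155  0.136 ]
rack [ 0.4184 -0.2405  0.136 ]
rack [ 0.624  -0.2599  0.136 ]
rack [ 0.6141 -0.351   0.136 ]
rack [ 0.4133 -0.3232  0.136 ]
rack [ 0.4185 -0.2374  0.136 ]
```

```bash
python3 -m crank '[{"dx":0.02,"dy":0.03,"dz":0.03,"twist":7,"grip":0.4},{"dx":0.04,"dy":0.06,"dz":0.03,"twist":14,"grip":0.4},{"dx":0.06,"dy":0.09,"dz":0.03,"twist":21,"grip":0.4},{"dx":0.08,"dy":0.12,"dz":0.03,"twist":28,"grip":0.4},{"dx":0.1,"dy":0.15,"dz":0.03,"twist":35,"grip":0.4}]'
python3 -m crank '[{"dx":0.02,"dy":0.03,"dz":0,"twist":7,"grip":0.4},{"dx":0.04,"dy":0.06,"dz":0,"twist":14,"grip":0.4},{"dx":0.06,"dy":0.09,"dz":0,"twist":21,"grip":0.4},{"dx":0.08,"dy":0.12,"dz":0,"twist":26.8,"grip":0.4},{"dx":0.1,"dy":0.15,"dz":0,"twist":26.8,"grip":0.4}]'
python3 -m crank '[{"dx":0.02,"dy":0.04,"dz":0,"twist":0,"grip":0.4},{"dx":0.033,"dy":0.058,"dz":0,"twist":0,"grip":0.4},{"dx":0.033,"dy":0.058,"dz":0,"twist":0,"grip":0.4},{"dx":0.033,"dy":0.058,"dz":0,"twist":0,"grip":0.4},{"dx":0.033,"dy":0.058,"dz":0,"twist":0,"grip":0.4}]'
cat >> h.py <<'E'
from scipy.spatial.transform import Rotation as Ro
def wray(s,u,v):
    c=arm.get_calibration("wrist");T=np.array(c["tool_from_camera"]);R=Ro.from_euler('xyz',s["ee_rot"]).as_matrix()
    return R@T[:3,3]+s["eef_pos"],R@T[:3,:3]@[(u-c["cx"])/c["fx"],(v-c["cy"])/c["fy"],1]
def wz(s,u,v,z):
    o,d=wray(s,u,v);return o+d*(z-o[2])/d[2]
E
python3 - <<'E'
from h import *
s=arm.get_state();save(arm.grab_frame("wrist"),"w1");print(s["t"],s["eef_pos"],np.degrees(s["ee_rot"]),s["q"],s["width"])
im=cv2.imread("pics/w1.png");hsv=cv2.cvtColor(im,cv2.COLOR_BGR2HSV)
m=cv2.inRange(hsv,(9,125,190),(16,210,255));m=cv2.morphologyEx(m,cv2.MORPH_OPEN,np.ones((5,5)))
n,l,st,c=cv2.connectedComponentsWithStats(m)
for i in range(1,n):
    if st[i,4]>300:
        w=np.array([wz(s,u,v,.148)[:2]*1000 for v,u in np.argwhere(l==i)],np.float32);print(st[i],cv2.minAreaRect(w))
E
```

```text
t: 0.52
eef_pos: [0.3171, -0.4877, 0.2563]
ee_rot: [3.141, 0.0, -2.198]
force: [1.1, -0.3, 0.4]
width: 0.0627
gripper_force: 0.0
t: 0.93
eef_pos: [0.4171, -0.3375, 0.2564]
ee_rot: [3.141, 0.0, -1.73]
force: [-0.4, -0.2, 0.0]
width: 0.0615
gripper_force: 0.0
t: 1.35
eef_pos: [0.4495, -0.2812, 0.2563]
ee_rot: [3.141, 0.0, -1.736]
force: [-0.2, -0.3, -0.4]
width: 0.0615
gripper_force: 0.0
1.35 [ 0.44945971 -0.28120916  0.25633064] [ 1.79964359e+02  6.95651230e-04 -9.94370908e+01] [-1.88913817e-01  1.00734429e-01 -2.58493339e-01  3.11595527e-06
 -1.21219072e+00  2.42044202e-02] 0.06147267621969101
[148 197  20  46 649] ((576.4185180664062, -312.4576416015625), (37.040245056152344, 11.494695663452148), 80.4538345336914)
[ 304  202   38   59 2140] ((448.5123291015625, -281.3844299316406), (48.722652435302734, 29.903860092163086), 80.6201171875)Traceback (most recent call last):
  File "<stdin>", line 8, in <module>
  File "h.py", line 15, in wz
    o,d=wray(s,u,v);return o+d*(z-o[2])/d[2]
        ~~~~^^^^^^^
  File "h.py", line 12, in wray
    c=arm.get_calibration("wrist");T=np.array(c["tool_from_camera"]);R=Ro.from_euler('xyz',s["ee_rot"]).as_matrix()
ValueError: time passes only in moves, steps and waits
```

View pics/w1.png

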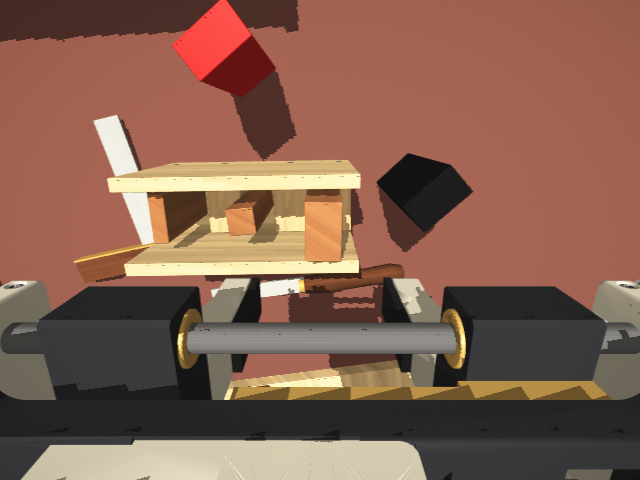

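The wrist view shows the block's top face at pixels 304–342 × 202–261, clear of the stick at (240,220). It measures 49×30 mm at (0.4485, −0.2814), which agrees with the top view. Descending to grip.

```bash
sed -i 's/^import numpy.*/&\nfrom functools import lru_cache/; s/^from station import arm/&\n_c={}\ndef cal(n):\n    if n not in _c: _c[n]=arm.get_calibration(n)\n    return _c[n]/; ' h.py; sed -i 's/c=arm.get_calibration(\(name\|"wrist"\))/c=cal(\1)/; /lru_cache/d' h.py
python3 -m crank '[{"dx":-0.001,"dy":0,"dz":-0.03,"twist":0,"grip":0.4},{"dx":-0.001,"dy":0,"dz":-0.06,"twist":0,"grip":0.4},{"dx":-0.001,"dy":0,"dz":-0.09,"twist":0,"grip":0.4},{"dx":-0.001,"dy":0,"dz":-0.115,"twist":0,"grip":0.4},{"dx":-0.001,"dy":0,"dz":-0.13,"twist":0,"grip":0.4}]' 20
python3 -m crank '[{"dx":0,"dy":0,"dz":-0.01,"twist":0,"grip":0.4},{"dx":0,"dy":0,"dz":-0.018,"twist":0,"grip":0.4},{"dx":0,"dy":0,"dz":-0.018,"twist":0,"grip":-1},{"dx":0,"dy":0,"dz":-0.018,"twist":0,"grip":-1},{"dx":0,"dy":0,"dz":-0.018,"twist":0,"grip":-1}]' 20
python3 -m crank '[{"dx":0,"dy":0,"dz":0,"twist":0,"grip":-1},{"dx":0,"dy":0,"dz":0,"twist":0,"grip":-1},{"dx":0,"dy":0,"dz":0,"twist":0,"grip":-1},{"dx":0,"dy":0,"dz":0.01,"twist":0,"grip":-1},{"dx":0,"dy":0,"dz":0.02,"twist":0,"grip":-1}]' 20
```

```text
t: 1.82
eef_pos: [0.4463, -0.2819, 0.1236]
ee_rot: [3.138, 0.001, -1.739]
force: [-0.4, 0.3, -0.1]
width: 0.0616
gripper_force: 0.0
t: 2.23
eef_pos: [0.4493, -0.2817, 0.1096]
ee_rot: [-3.14, -0.0, -1.736]
force: [-0.6, -0.1, 0.8]
width: 0.0463
gripper_force: 0.0
t: 2.65
eef_pos: [0.4482, -0.2811, 0.129]
ee_rot: [3.14, 0.0, -1.736]
force: [0.4, 1.2, -2.7]
width: 0.0299
gripper_force: 20.0
```

```bash

python3 -m crank '[{"dx":0,"dy":0,"dz":0.03,"twist":0,"grip":-1},{"dx":0,"dy":0,"dz":0.06,"twist":0,"grip":-1},{"dx":0,"dy":0,"dz":0.095,"twist":0,"grip":-1},{"dx":0,"dy":0,"dz":0.13,"twist":0,"grip":-1},{"dx":0,"dy":0,"dz":0.15,"twist":0,"grip":-1}]' 25
python3 -m crank '[{"dx":0.003,"dy":0.02,"dz":0,"twist":-3,"grip":-1},{"dx":0.006,"dy":0.045,"dz":0,"twist":-9,"grip":-1},{"dx":0.009,"dy":0.075,"dz":0,"twist":-15,"grip":-1},{"dx":0.012,"dy":0.105,"dz":0,"twist":-21,"grip":-1},{"dx":0.015,"dy":0.135,"dz":0,"twist":-27,"grip":-1}]'
python3 -m crank '[{"dx":0.003,"dy":0.03,"dz":0,"twist":-6,"grip":-1},{"dx":0.006,"dy":0.06,"dz":0,"twist":-12,"grip":-1},{"dx":0.009,"dy":0.09,"dz":0,"twist":-18,"grip":-1},{"dx":0.012,"dy":0.12,"dz":0,"twist":-24,"grip":-1},{"dx":0.015,"dy":0.15,"dz":0,"twist":-30,"grip":-1}]'
python3 -m crank '[{"dx":0.003,"dy":0.03,"dz":0,"twist":-6,"grip":-1},{"dx":0.006,"dy":0.055,"dz":0,"twist":-12,"grip":-1},{"dx":0.007,"dy":0.068,"dz":0,"twist":-18,"grip":-1},{"dx":0.007,"dy":0.068,"dz":0,"twist":-23,"grip":-1},{"dx":0.007,"dy":0.068,"dz":0,"twist":-24.6,"grip":-1}]'
python3 -m crank '[{"dx":0,"dy":0,"dz":-0.03,"twist":0,"grip":-1},{"dx":0,"dy":0,"dz":-0.06,"twist":0,"grip":-1},{"dx":0,"dy":0,"dz":-0.09,"twist":0,"grip":-1},{"dx":0,"dy":0,"dz":-0.12,"twist":0,"grip":-1},{"dx":0,"dy":0,"dz":-0.14,"twist":0,"grip":-1}]'
python3 - <<'E'
from h import *
s=arm.get_state();print(s["eef_pos"],np.degrees(s["ee_rot"]),s["force"])
save(arm.grab_frame("scene"),"s2")
im=cv2.imread("pics/s2.png")[120:340,200:480];cv2.imwrite("pics/s2c.png",cv2.resize(im,None,fx=2.7,fy=2.7))
E
```

```text
t: 3.07
eef_pos: [0.4495, -0.2819, 0.2841]
ee_rot: [-3.136, -0.001, -1.736]
force: [0.8, -0.2, -1.0]
width: 0.0299
gripper_force: 25.0
t: 3.48
eef_pos: [0.4634, -0.1451, 0.2798]
ee_rot: [-3.141, 0.001, -2.213]
force: [-0.0, 0.2, -2.1]
width: 0.0295
gripper_force: 25.0
t: 3.9
eef_pos: [0.4783, 0.0052, 0.2799]
ee_rot: [-3.142, 0.001, -2.736]
force: [0.7, -0.1, -1.7]
width: 0.0301
gripper_force: 25.0
t: 4.32
eef_pos: [0.4855, 0.0728, 0.2796]
ee_rot: [3.141, 0.001, 3.12]
force: [0.4, -0.6, -1.4]
width: 0.0299
gripper_force: 25.0
t: 4.73
eef_pos: [0.4846, 0.0714, 0.1371]
ee_rot: [-3.141, -0.001, 3.123]
force: [-0.6, -0.2, -1.1]
width: 0.0301
gripper_force: 25.0
[0.48458598 0.07140079 0.13711232] [-1.79987285e+02 -7.57811809e-02  1.78912488e+02] [-0.56754364 -0.24384435 -1.08691461]
```

View pics/s2c.png

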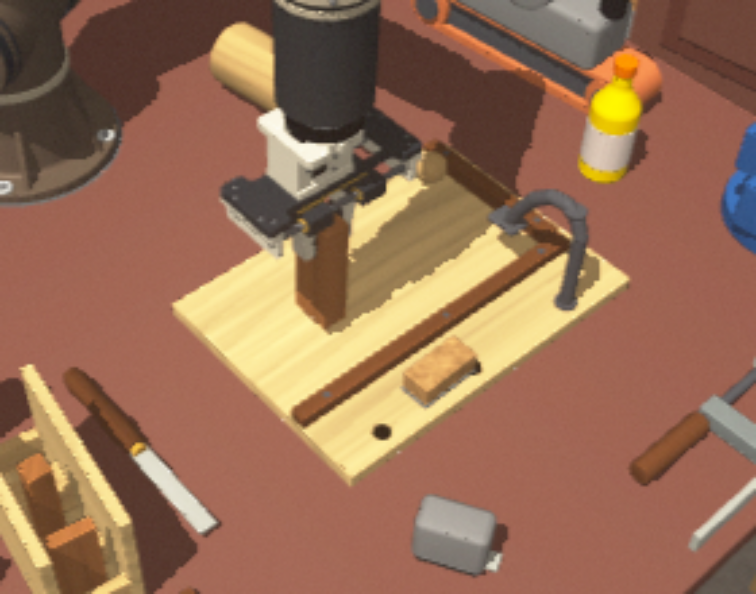

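The block hangs upright just above the open end of the board, at about (322,270) in the crop. Lowering slowly to contact.

```bash

python3 -m crank '[{"dx":0,"dy":0,"dz":-0.005,"twist":0,"grip":-1},{"dx":0,"dy":0,"dz":-0.01,"twist":0,"grip":-1},{"dx":0,"dy":0,"dz":-0.015,"twist":0,"grip":-1},{"dx":0,"dy":0,"dz":-0.0165,"twist":0,"grip":-1},{"dx":0,"dy":0,"dz":-0.0175,"twist":0,"grip":-1}]'
python3 -m crank '[{"dx":0,"dy":0,"dz":-0.0005,"twist":0,"grip":-1},{"dx":0,"dy":0,"dz":-0.001,"twist":0,"grip":-1},{"dx":0,"dy":0,"dz":-0.0015,"twist":0,"grip":-1},{"dx":0,"dy":0,"dz":-0.0015,"twist":0,"grip":-1},{"dx":0,"dy":0,"dz":-0.0015,"twist":0,"grip":-1}]'
```

```text
t: 5.2
eef_pos: [0.4861, 0.0719, 0.1217]
ee_rot: [3.141, 0.001, 3.123]
force: [0.8, -0.1, -0.7]
width: 0.0297
gripper_force: 25.0
t: 5.62
eef_pos: [0.4857, 0.0718, 0.1197]
ee_rot: [3.141, 0.0, 3.123]
force: [0.8, -0.7, -1.3]
width: 0.03
gripper_force: 25.0
```

```bash

python3 -m crank '[{"dx":0,"dy":0,"dz":-0.0005,"twist":0,"grip":-1},{"dx":0,"dy":0,"dz":-0.001,"twist":0,"grip":-1},{"dx":0,"dy":0,"dz":-0.001,"twist":0,"grip":-1},{"dx":0,"dy":0,"dz":-0.001,"twist":0,"grip":-1},{"dx":0,"dy":0,"dz":-0.001,"twist":0,"grip":-1}]'
python3 -m crank '[{"dx":0,"dy":0,"dz":-0.0005,"twist":0,"grip":-1},{"dx":0,"dy":0,"dz":-0.001,"twist":0,"grip":-1},{"dx":0,"dy":0,"dz":-0.001,"twist":0,"grip":-1},{"dx":0,"dy":0,"dz":-0.001,"twist":0,"grip":-1},{"dx":0,"dy":0,"dz":-0.001,"twist":0,"grip":-1}]'
```

```text
t: 6.03
eef_pos: [0.4859, 0.0718, 0.1193]
ee_rot: [3.142, 0.001, 3.123]
force: [-3.5, -0.7, 5.9]
width: 0.0301
gripper_force: 25.0
t: 6.45
eef_pos: [0.4864, 0.0719, 0.1193]
ee_rot: [3.141, 0.002, 3.123]
force: [-4.5, 1.0, 15.2]
width: 0.03
gripper_force: 25.0
```

```bash

python3 -m crank '[{"dx":0,"dy":0,"dz":0.0005,"twist":0,"grip":-1},{"dx":0,"dy":0,"dz":0.001,"twist":0,"grip":-1},{"dx":0,"dy":0,"dz":0.0012,"twist":0,"grip":-1},{"dx":0,"dy":0,"dz":0.0012,"twist":0,"grip":-1},{"dx":0,"dy":0,"dz":0.0012,"twist":0,"grip":-1}]'
python3 -m crank '[{"dx":0,"dy":0,"dz":0,"twist":0,"grip":-0.2},{"dx":0,"dy":0,"dz":0,"twist":0,"grip":0},{"dx":0,"dy":0,"dz":0,"twist":0,"grip":0.3},{"dx":0,"dy":0,"dz":0,"twist":0,"grip":0.6},{"dx":0,"dy":0,"dz":0,"twist":0,"grip":0.8}]'
python3 -m crank '[{"dx":0,"dy":0,"dz":0.015,"twist":0,"grip":0.8},{"dx":0,"dy":0,"dz":0.035,"twist":0,"grip":0.8},{"dx":0,"dy":0,"dz":0.065,"twist":0,"grip":0.8},{"dx":0,"dy":0,"dz":0.1,"twist":0,"grip":0.8},{"dx":0,"dy":0,"dz":0.13,"twist":0,"grip":0.8}]'
python3 - <<'E'
from h import *
s=arm.get_state();save(arm.grab_frame("wrist"),"w3");print(s["t"],s["eef_pos"],np.degrees(s["ee_rot"]),s["width"])
im=cv2.imread("pics/w3.png");hsv=cv2.cvtColor(im,cv2.COLOR_BGR2HSV)
m=cv2.inRange(hsv,(9,125,190),(16,210,255));m=cv2.morphologyEx(m,cv2.MORPH_OPEN,np.ones((5,5)))
n,l,st,c=cv2.connectedComponentsWithStats(m)
for i in range(1,n):
    if st[i,4]>300:
        w=np.array([wz(s,u,v,.158)[:2]*1000 for v,u in np.argwhere(l==i)],np.float32);print(st[i],cv2.minAreaRect(w))
E
```

```text
t: 6.87
eef_pos: [0.4862, 0.0719, 0.1193]
ee_rot: [3.141, 0.001, 3.123]
force: [-1.0, 0.5, 6.0]
width: 0.0299
gripper_force: 25.0
t: 7.28
eef_pos: [0.4855, 0.0717, 0.1185]
ee_rot: [-3.141, -0.0, 3.123]
force: [0.0, 0.6, -0.0]
width: 0.056
gripper_force: 0.0
t: 7.7
eef_pos: [0.4856, 0.0716, 0.2506]
ee_rot: [-3.141, 0.0, 3.123]
force: [0.0, 0.3, 0.1]
width: 0.0786
gripper_force: 0.0
7.7 [0.4855816  0.07156664 0.25063223] [-1.79989981e+02  1.53930996e-02  1.78930488e+02] 0.07864824814026734
```

View pics/w3.png

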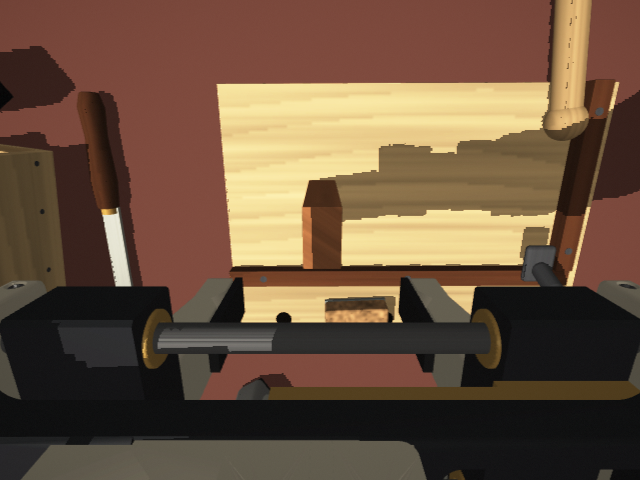

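The block stands upright on the board after release. Its top face is at pixels 302–342 × 206–268, darker than before because the gripper shades it.

```bash
python3 - <<'E'
from h import *
s=dict(eef_pos=np.array([0.4855816,0.07156664,0.25063223]),ee_rot=np.radians([-179.99,.015,178.93]))
for p in[(303,207),(341,207),(342,268),(303,268)]:print(wz(s,*p,.158).round(4))
E
```

```text
[0.4611 0.0591 0.158 ]
[0.4616 0.0872 0.158 ]
[0.5104 0.088  0.158 ]
[0.5099 0.0574 0.158 ]
```

```bash

python3 -m crank '[{"dx":0,"dy":-0.007,"dz":0,"twist":7,"grip":0.8},{"dx":0,"dy":-0.007,"dz":0,"twist":14,"grip":0.8},{"dx":0,"dy":-0.007,"dz":0,"twist":21,"grip":0.8},{"dx":0,"dy":-0.007,"dz":0,"twist":28,"grip":0.8},{"dx":0,"dy":-0.007,"dz":0,"twist":35,"grip":0.8}]' 5
python3 -m crank '[{"dx":0,"dy":0,"dz":0,"twist":7,"grip":0.8},{"dx":0,"dy":0,"dz":0,"twist":14,"grip":0.8},{"dx":0,"dy":0,"dz":0,"twist":21,"grip":0.8},{"dx":0,"dy":0,"dz":0,"twist":28,"grip":0.8},{"dx":0,"dy":0,"dz":0,"twist":35,"grip":0.8}]'
python3 -m crank '[{"dx":0,"dy":0,"dz":0,"twist":7,"grip":0.8},{"dx":0,"dy":0,"dz":0,"twist":14,"grip":0.8},{"dx":0,"dy":0,"dz":0,"twist":20,"grip":0.8},{"dx":0,"dy":0,"dz":-0.01,"twist":20,"grip":0.8},{"dx":0,"dy":0,"dz":-0.03,"twist":20,"grip":0.8}]'
python3 -m crank '[{"dx":0,"dy":0,"dz":-0.03,"twist":0,"grip":0.8},{"dx":0,"dy":0,"dz":-0.06,"twist":0,"grip":0.8},{"dx":0,"dy":0,"dz":-0.09,"twist":0,"grip":0.8},{"dx":0,"dy":0,"dz":-0.11,"twist":0,"grip":0.8},{"dx":0,"dy":0,"dz":-0.115,"twist":0,"grip":0.8}]'
python3 - <<'E'
from h import *
s=arm.get_state();print(s["t"],s["eef_pos"],np.degrees(s["ee_rot"]))
h=107;c=23
for t in range(0,91,3):
    a=np.radians(t);print(t,round(-c*np.cos(a)+h*np.sin(a)+c,1),round(h*np.cos(a)+c*np.sin(a)-h,1))
E
```

```text
t: 8.17
eef_pos: [0.4855, 0.0647, 0.2486]
ee_rot: [3.141, -0.0, -2.544]
force: [-1.3, -0.3, -0.2]
width: 0.0786
gripper_force: 0.0
t: 8.58
eef_pos: [0.4855, 0.0647, 0.2485]
ee_rot: [3.141, -0.0, -1.933]
force: [-1.2, 0.9, -1.0]
width: 0.079
gripper_force: 0.0
t: 9.0
eef_pos: [0.4869, 0.0652, 0.2198]
ee_rot: [-3.138, 0.002, -1.592]
force: [0.1, 0.1, -0.4]
width: 0.0789
gripper_force: 0.0
t: 9.42
eef_pos: [0.483, 0.0636, 0.0997]
ee_rot: [3.136, -0.003, -1.594]
force: [0.0, -1.0, -0.7]
width: 0.079
gripper_force: 0.0
9.4167 [0.48300876 0.0635542  0.09970788] [ 1.79664458e+02 -1.49389537e-01 -9.13256246e+01]
0 0.0 0.0
3 5.6 1.1
6 11.3 1.8
9 17.0 2.3
12 22.7 2.4
15 28.5 2.3
18 34.2 1.9
21 39.9 1.1
24 45.5 0.1
27 51.1 -1.2
30 56.6 -2.8
33 62.0 -4.7
36 67.3 -6.9
39 72.5 -9.4
42 77.5 -12.1
45 82.4 -15.1
48 87.1 -18.3
51 91.7 -21.8
54 96.0 -25.5
57 100.2 -29.4
60 104.2 -33.6
63 107.9 -37.9
66 111.4 -42.5
69 114.7 -47.2
72 117.7 -52.1
75 120.4 -57.1
78 122.9 -62.3
81 125.1 -67.5
84 127.0 -72.9
87 128.6 -78.4
90 130.0 -84.0
```

```bash

python3 -m crank '[{"dx":0,"dy":0,"dz":0.0025,"twist":0,"grip":0.8},{"dx":0,"dy":0,"dz":0.0025,"twist":0,"grip":0.5},{"dx":0,"dy":0,"dz":0.0025,"twist":0,"grip":0.25},{"dx":0,"dy":0,"dz":0.0025,"twist":0,"grip":0.15},{"dx":0,"dy":0,"dz":0.0025,"twist":0,"grip":0.1}]' 5
python3 -m crank '[{"dx":0,"dy":0,"dz":0,"twist":0,"grip":0},{"dx":0,"dy":0,"dz":0,"twist":0,"grip":-1},{"dx":0,"dy":0,"dz":0,"twist":0,"grip":-1},{"dx":0,"dy":0,"dz":0,"twist":0,"grip":-1},{"dx":0,"dy":0,"dz":0,"twist":0,"grip":-1}]' 5
python3 -m crank '[{"dx":0,"dy":0.002,"dz":-0.0005,"twist":0,"grip":-1},{"dx":0,"dy":0.004,"dz":-0.0005,"twist":0,"grip":-1},{"dx":0,"dy":0.006,"dz":0,"twist":0,"grip":-1},{"dx":0,"dy":0.0085,"dz":0.0005,"twist":0,"grip":-1},{"dx":0,"dy":0.0115,"dz":0.001,"twist":0,"grip":-1}]'
python3 - <<'E'
from h import *
save(arm.grab_frame("scene"),"s3")
s=arm.get_state();print(s["eef_pos"],s["force"],s["width"])
im=cv2.imread("pics/s3.png")[140:270,260:430];cv2.imwrite("pics/s3c.png",cv2.resize(im,None,fx=4,fy=4,interpolation=cv2.INTER_CUBIC))
E
```

```text
t: 9.83
eef_pos: [0.4863, 0.0651, 0.1074]
ee_rot: [-3.139, 0.001, -1.59]
force: [-1.2, 0.1, 0.1]
width: 0.0577
gripper_force: 0.0
t: 10.25
eef_pos: [0.4858, 0.0648, 0.1069]
ee_rot: [-3.141, 0.0, -1.589]
force: [-2.6, 0.8, 6.3]
width: 0.0499
gripper_force: 5.0
t: 10.67
eef_pos: [0.4854, 0.0764, 0.107]
ee_rot: [3.141, 0.0, -1.59]
force: [-0.3, 0.3, -1.5]
width: 0.0496
gripper_force: 5.0
[0.48560624 0.0768011  0.10715961] [ 0.27158027  0.40365917 -1.42180863] 0.04981819115017852
```

View pics/s3c.png

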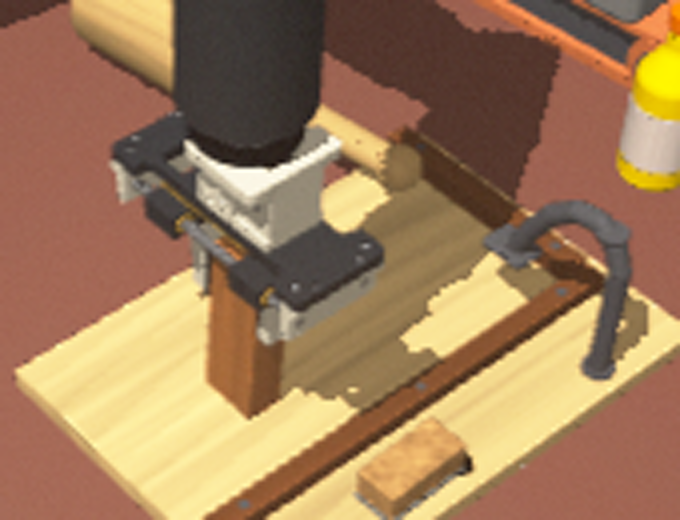

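The block still looks upright. The fingers now carry its weight, with Fz about −1.4 N, so it slid or lifted rather than tipped. I'll lighten the grip and press down a little while moving.

```bash

python3 -m crank '[{"dx":0,"dy":0,"dz":-0.0005,"twist":0,"grip":-1},{"dx":0,"dy":0,"dz":-0.001,"twist":0,"grip":-1},{"dx":0,"dy":0,"dz":-0.0015,"twist":0,"grip":-1},{"dx":0,"dy":0,"dz":-0.0015,"twist":0,"grip":-1},{"dx":0,"dy":0,"dz":-0.0015,"twist":0,"grip":-1}]' 4
python3 -m crank '[{"dx":0,"dy":0.003,"dz":-0.0003,"twist":0,"grip":-1},{"dx":0,"dy":0.006,"dz":-0.0003,"twist":0,"grip":-1},{"dx":0,"dy":0.009,"dz":0,"twist":0,"grip":-1},{"dx":0,"dy":0.012,"dz":0,"twist":0,"grip":-1},{"dx":0,"dy":0.012,"dz":0,"twist":0,"grip":-1}]' 3
python3 - <<'E'
from h import *
save(arm.grab_frame("scene"),"s4")
s=arm.get_state();print(s["eef_pos"],s["force"],s["moment"],s["width"])
# block edge lines: oak mask in box
im=cv2.imread("pics/s4.png");h=cv2.cvtColor(im,cv2.COLOR_BGR2HSV)
for z in(.018,.10):
  for y in(.05,.1):print(z,y,np.round(proj("scene",np.array([.5107,y,z])),1))
E
```

```text
t: 11.13
eef_pos: [0.4857, 0.0761, 0.106]
ee_rot: [-3.142, -0.0, -1.59]
force: [-0.7, -1.1, 4.7]
width: 0.0501
gripper_force: 4.0
t: 11.55
eef_pos: [0.4858, 0.089, 0.1057]
ee_rot: [-3.141, 0.0, -1.589]
force: [0.6, -0.1, 0.7]
width: 0.0502
gripper_force: 3.0
[0.48579217 0.08882998 0.10565967] [ 0.04307101 -0.33828399  1.43410731] [ 0.16551522  0.03554432 -0.03080824] 0.05029743417281575
0.018 0.05 [318.5 247.6]
0.018 0.1 [331.2 239.1]
0.1 0.05 [318.8 228.5]
0.1 0.1 [332.2 219.9]
```

```bash
cat >> h.py <<'E'
def tilt(f):
    im=cv2.imread(f"pics/{f}.png");h=cv2.cvtColor(im,cv2.COLOR_BGR2HSV)
    m=cv2.inRange(h,(4,110,40),(18,255,255));m[:, :295]=0;m[:,372:]=0;m[:185]=0;m[262:]=0
    n,l,s,c=cv2.connectedComponentsWithStats(m)
    i=1+np.argmax(s[1:,4]);k=l==i
    print(f,s[i],"bottom",[(int(x),int(np.max(np.where(k[:,x])))) for x in range(s[i,0],s[i,0]+s[i,2],3)])
    for y in range(s[i,1],s[i,1]+s[i,3],6):
        xs=np.where(k[y])[0]; print(y,xs.min(),xs.max(),end="; ")
    print()
E
python3 - <<'E'
from h import *
for f in("s2","s3","s4"):tilt(f)
E
```

```text
s2 [ 309  185   63   59 1659] bottom [(309, 231), (312, 235), (315, 236), (318, 240), (321, 243), (324, 242), (327, 241), (330, 238), (333, 236), (336, 235), (339, 233), (342, 231), (345, 227), (348, 226), (351, 220), (354, 223), (357, 221), (360, 220), (363, 217), (366, 214), (369, 212)]
185 355 371; 191 355 371; 197 349 370; 203 323 371; 209 317 371; 215 309 365; 221 309 359; 227 309 345; 233 311 340; 239 316 329; 
s3 [ 311  185   61   77 1890] bottom [(311, 234), (314, 237), (317, 240), (320, 243), (323, 261), (326, 261), (329, 261), (332, 261), (335, 261), (338, 261), (341, 259), (344, 256), (347, 254), (350, 252), (353, 250), (356, 248), (359, 246), (362, 244), (365, 242), (368, 240), (371, 238)]
185 354 371; 191 354 370; 197 353 371; 203 356 370; 209 312 371; 215 312 364; 221 312 361; 227 311 367; 233 311 371; 239 316 370; 245 346 361; 251 338 352; 257 329 343; 
s4 [ 312  185   60   77 1842] bottom [(312, 235), (315, 238), (318, 240), (321, 243), (324, 261), (327, 261), (330, 261), (333, 261), (336, 261), (339, 260), (342, 258), (345, 256), (348, 254), (351, 252), (354, 250), (357, 248), (360, 246), (363, 244), (366, 242), (369, 240)]
185 355 371; 191 355 371; 197 358 370; 203 316 370; 209 315 371; 215 314 369; 221 313 363; 227 313 371; 233 312 371; 239 316 370; 245 347 361; 251 338 352; 257 329 343;
```

The block is now tipping about its bottom edge: its left edge leans 4 px over 30 rows, roughly 7°, and the base stayed put. Continuing along the arc.

```bash

python3 -m crank '[{"dx":0,"dy":0.0057,"dz":0,"twist":0,"grip":-1},{"dx":0,"dy":0.0115,"dz":-0.0002,"twist":0,"grip":-1},{"dx":0,"dy":0.0172,"dz":-0.0006,"twist":0,"grip":-1},{"dx":0,"dy":0.0229,"dz":-0.0012,"twist":0,"grip":-1},{"dx":0,"dy":0.0286,"dz":-0.0022,"twist":0,"grip":-1}]' 3
python3 - <<'E'
from h import *
save(arm.grab_frame("scene"),"s5")
s=arm.get_state();print(s["eef_pos"],s["force"],s["moment"],s["width"]);tilt("s5")
E
```

```text
t: 12.02
eef_pos: [0.4856, 0.1175, 0.1034]
ee_rot: [3.141, -0.0, -1.589]
force: [0.2, -0.0, -0.8]
width: 0.0496
gripper_force: 3.0
[0.48568039 0.11819722 0.10324171] [ 0.49076097  1.30794404 -0.19964127] [ 0.45498226  0.24442486 -0.00238065] 0.050000485953850975
s5 [ 312  185   60   77 1795] bottom [(312, 232), (315, 235), (318, 238), (321, 240), (324, 261), (327, 261), (330, 261), (333, 261), (336, 261), (339, 260), (342, 258), (345, 256), (348, 254), (351, 252), (354, 250), (357, 248), (360, 246), (363, 244), (366, 242), (369, 240)]
185 355 371; 191 363 370; 197 367 370; 203 323 371; 209 320 371; 215 318 371; 221 316 371; 227 314 371; 233 313 371; 239 319 370; 245 347 361; 251 338 352; 257 329 343;
```

```bash

python3 -m crank '[{"dx":0,"dy":0.0056,"dz":-0.0013,"twist":0,"grip":-1},{"dx":0,"dy":0.0112,"dz":-0.003,"twist":0,"grip":-1},{"dx":0,"dy":0.0166,"dz":-0.0048,"twist":0,"grip":-1},{"dx":0,"dy":0.022,"dz":-0.0069,"twist":0,"grip":-1},{"dx":0,"dy":0.0272,"dz":-0.0092,"twist":0,"grip":-1}]' 3
python3 -m crank '[{"dx":0,"dy":0.0051,"dz":-0.0026,"twist":0,"grip":-1},{"dx":0,"dy":0.0101,"dz":-0.0055,"twist":0,"grip":-1},{"dx":0,"dy":0.0149,"dz":-0.0086,"twist":0,"grip":-1},{"dx":0,"dy":0.0195,"dz":-0.0119,"twist":0,"grip":-1},{"dx":0,"dy":0.024,"dz":-0.0155,"twist":0,"grip":-1}]' 3
python3 - <<'E'
from h import *
save(arm.grab_frame("scene"),"s6")
s=arm.get_state();print(s["eef_pos"],s["force"],s["moment"],s["width"]);tilt("s6")
im=cv2.imread("pics/s6.png")[140:270,260:430];cv2.imwrite("pics/s6c.png",cv2.resize(im,None,fx=4,fy=4,interpolation=cv2.INTER_CUBIC))
E
```

```text
t: 12.48
eef_pos: [0.4856, 0.1446, 0.0941]
ee_rot: [3.142, -0.0, -1.59]
force: [0.3, 0.6, -1.1]
width: 0.0502
gripper_force: 3.0
t: 12.9
eef_pos: [0.4856, 0.1685, 0.0785]
ee_rot: [3.141, -0.0, -1.59]
force: [1.0, -0.1, -0.7]
width: 0.0501
gripper_force: 3.0
[0.48556462 0.16896659 0.07788325] [-0.25892505  1.69338449 -0.84194655] [0.41428528 0.09474427 0.03707276] 0.05005284447270332
s6 [ 315  196   57   66 1514] bottom [(315, 228), (318, 231), (321, 234), (324, 261), (327, 261), (330, 261), (333, 261), (336, 261), (339, 260), (342, 258), (345, 256), (348, 254), (351, 252), (354, 250), (357, 248), (360, 246), (363, 244), (366, 242), (369, 240)]
196 337 338; 202 334 342; 208 330 347; 214 325 367; 220 320 370; 226 316 370; 232 319 371; 238 325 371; 244 347 363; 250 338 354; 256 330 345;
```

View pics/s6c.png

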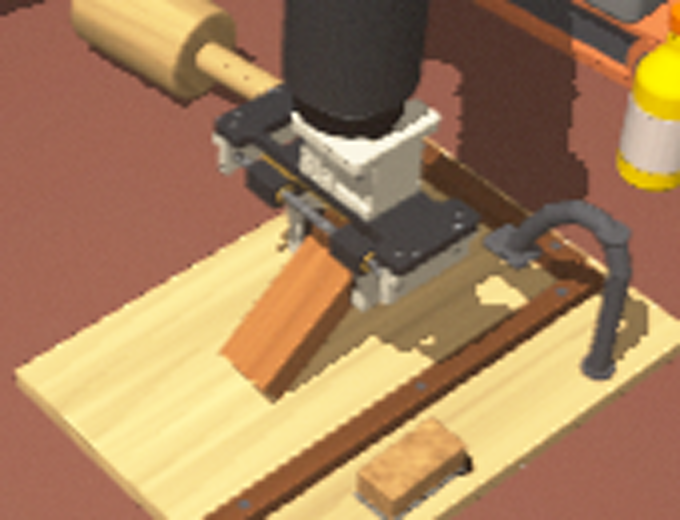

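The block leans about 50° toward the stop, with its foot resting on the board at about (270,395) in the crop. The gripper is clear of the holdfast. Continuing.

```bash

python3 -m crank '[{"dx":0,"dy":0.0042,"dz":-0.0038,"twist":0,"grip":-1},{"dx":0,"dy":0.0082,"dz":-0.0079,"twist":0,"grip":-1},{"dx":0,"dy":0.0121,"dz":-0.0121,"twist":0,"grip":-1},{"dx":0,"dy":0.0157,"dz":-0.0166,"twist":0,"grip":-1},{"dx":0,"dy":0.0191,"dz":-0.0212,"twist":0,"grip":-1}]' 3
python3 -m crank '[{"dx":0,"dy":0.0032,"dz":-0.0048,"twist":0,"grip":-1},{"dx":0,"dy":0.006,"dz":-0.0098,"twist":0,"grip":-1},{"dx":0,"dy":0.0087,"dz":-0.0149,"twist":0,"grip":-1},{"dx":0,"dy":0.011,"dz":-0.0201,"twist":0,"grip":-1},{"dx":0,"dy":0.0115,"dz":-0.0215,"twist":0,"grip":-1}]' 3
python3 - <<'E'
from h import *
save(arm.grab_frame("scene"),"s7")
s=arm.get_state();print(s["eef_pos"],s["force"],s["moment"],s["width"]);tilt("s7")
E
```

```text
t: 13.37
eef_pos: [0.4856, 0.1875, 0.0572]
ee_rot: [3.142, -0.0, -1.59]
force: [1.4, 0.5, -0.4]
width: 0.05
gripper_force: 3.0
t: 13.78
eef_pos: [0.4854, 0.1988, 0.0352]
ee_rot: [3.141, -0.0, -1.589]
force: [-0.4, 0.1, -0.3]
width: 0.0499
gripper_force: 3.0
[0.48544828 0.19877907 0.03531869] [-0.30598932  0.80881426 -1.4488179 ] [ 0.10501132  0.09797132 -0.02253413] 0.050040118933956275
s7 [318 203  37  36 724] bottom [(318, 226), (321, 231), (324, 233), (327, 236), (330, 238), (333, 236), (336, 234), (339, 233), (342, 230), (345, 228), (348, 226), (351, 225), (354, 216)]
203 345 346; 209 338 349; 215 330 354; 221 322 353; 227 319 347; 233 324 339;
```

```bash

python3 -m crank '[{"dx":0,"dy":0.001,"dz":-0.0025,"twist":0,"grip":-1},{"dx":0,"dy":0.0015,"dz":-0.005,"twist":0,"grip":-1},{"dx":0,"dy":0.002,"dz":-0.0075,"twist":0,"grip":-1},{"dx":0,"dy":0.0025,"dz":-0.009,"twist":0,"grip":-1},{"dx":0,"dy":0.0025,"dz":-0.01,"twist":0,"grip":-1}]' 3
python3 -m crank '[{"dx":0,"dy":0.0,"dz":-0.001,"twist":0,"grip":-1},{"dx":0,"dy":0,"dz":-0.0015,"twist":0,"grip":-1},{"dx":0,"dy":0,"dz":-0.002,"twist":0,"grip":-1},{"dx":0,"dy":0,"dz":-0.002,"twist":0,"grip":-1},{"dx":0,"dy":0,"dz":-0.002,"twist":0,"grip":-1}]' 3
python3 - <<'E'
from h import *
save(arm.grab_frame("scene"),"s8")
s=arm.get_state();print(s["eef_pos"],s["force"],s["moment"],s["width"]);tilt("s8")
im=cv2.imread("pics/s8.png")[140:270,260:430];cv2.imwrite("pics/s8c.png",cv2.resize(im,None,fx=4,fy=4,interpolation=cv2.INTER_CUBIC))
E
```

```text
t: 14.25
eef_pos: [0.4857, 0.2012, 0.026]
ee_rot: [-3.141, 0.0, -1.59]
force: [0.7, 0.1, 0.1]
width: 0.0498
gripper_force: 3.0
t: 14.67
eef_pos: [0.4856, 0.2011, 0.0242]
ee_rot: [3.142, -0.0, -1.59]
force: [-0.5, 0.8, 0.3]
width: 0.0497
gripper_force: 3.0
[0.485624   0.2010753  0.02417419] [-0.25557477 -0.6119176  -0.49179954] [ 0.04914966  0.01732986 -0.00106192] 0.05030065381976495
s8 [319 205  36  34 686] bottom [(319, 230), (322, 232), (325, 235), (328, 237), (331, 238), (334, 236), (337, 234), (340, 232), (343, 230), (346, 228), (349, 226), (352, 224)]
205 345 346; 211 337 349; 217 328 354; 223 319 353; 229 319 344; 235 325 336;
```

View pics/s8c.png

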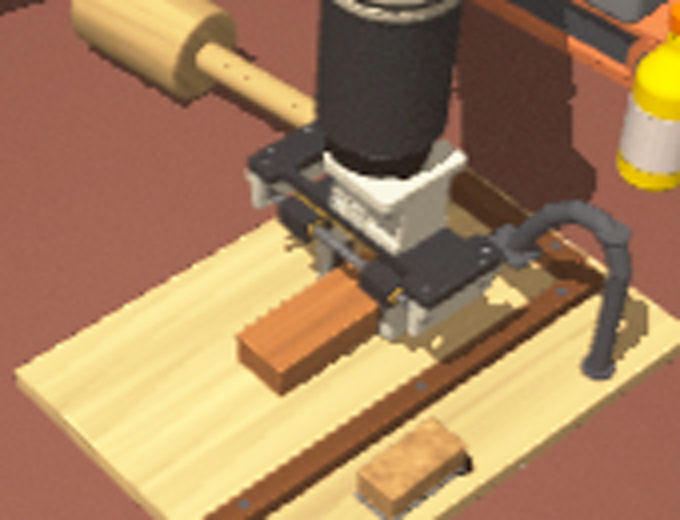

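The block looks flat on the board, left and middle of the crop, with its near bottom corner at about (282,392). The fingers are clear of the batten and holdfast. I'll press 1.5 mm more to be sure, then release.

```bash

python3 -m crank '[{"dx":0,"dy":0,"dz":-0.0007,"twist":0,"grip":-1},{"dx":0,"dy":0,"dz":-0.0015,"twist":0,"grip":-1},{"dx":0,"dy":0,"dz":-0.0015,"twist":0,"grip":-1},{"dx":0,"dy":0,"dz":-0.0015,"twist":0,"grip":-1},{"dx":0,"dy":0,"dz":-0.0015,"twist":0,"grip":-1}]' 3
python3 -m crank '[{"dx":0,"dy":0,"dz":-0.0015,"twist":0,"grip":0.15},{"dx":0,"dy":0,"dz":-0.0015,"twist":0,"grip":0.2},{"dx":0,"dy":0,"dz":-0.001,"twist":0,"grip":0.3},{"dx":0,"dy":0,"dz":0,"twist":0,"grip":0.4},{"dx":0,"dy":0,"dz":0,"twist":0,"grip":0.5}]'
python3 -m crank '[{"dx":0,"dy":0,"dz":0.01,"twist":0,"grip":0.5},{"dx":0,"dy":0,"dz":0.03,"twist":0,"grip":0.5},{"dx":0,"dy":-0.03,"dz":0.06,"twist":0,"grip":0.3},{"dx":0,"dy":-0.07,"dz":0.09,"twist":0,"grip":-0.3},{"dx":0,"dy":-0.11,"dz":0.12,"twist":0,"grip":-1}]'
python3 -m crank '[{"dx":0,"dy":-0.03,"dz":0.01,"twist":0,"grip":-1},{"dx":0,"dy":-0.05,"dz":0.03,"twist":0,"grip":-1},{"dx":0,"dy":-0.05,"dz":0.03,"twist":0,"grip":-1},{"dx":0,"dy":-0.05,"dz":0.03,"twist":0,"grip":-1},{"dx":0,"dy":-0.05,"dz":0.03,"twist":0,"grip":-1}]' 20
cat >> h.py <<'E'
def top(f):
    im=arm.grab_frame("top");save(im,f);h=cv2.cvtColor(im,cv2.COLOR_RGB2HSV)
    m=cv2.inRange(h,(9,125,195),(16,230,255));m[:,:189]=0;m[:,364:]=0;m[:175]=0;m[300:]=0
    n,l,s,c=cv2.connectedComponentsWithStats(m);B=np.array([.5122,.1709]);a=np.radians(-1);R=np.array([[np.cos(a),-np.sin(a)],[np.sin(a),np.cos(a)]])
    for i in range(1,n):
        if s[i,4]>300:
            w=np.array([onz("top",u,v,.048)[:2] for v,u in np.argwhere(l==i)]);w=(w-B)@R*1000
            print(f,s[i],"boardframe mm",cv2.minAreaRect(w.astype(np.float32)))
E
python3 - <<'E'
from h import *
top("t9");s=arm.get_state();print(s["t"],s["eef_pos"])
E
```

```text
t: 15.13
eef_pos: [0.4856, 0.2011, 0.0226]
ee_rot: [3.141, -0.0, -1.59]
force: [0.1, 0.6, -0.9]
width: 0.0501
gripper_force: 3.0
t: 15.55
eef_pos: [0.4858, 0.2012, 0.0229]
ee_rot: [-3.141, 0.0, -1.59]
force: [-0.4, 0.1, -0.8]
width: 0.0625
gripper_force: 0.0
t: 15.97
eef_pos: [0.4855, 0.1044, 0.1342]
ee_rot: [-3.141, 0.0, -1.588]
force: [0.9, -0.0, 0.3]
width: 0.0513
gripper_force: 0.0
t: 16.38
eef_pos: [0.4856, 0.0551, 0.1626]
ee_rot: [-3.141, 0.001, -1.59]
force: [-0.7, 0.4, -1.3]
width: 0.0179
gripper_force: 0.0
16.4333 [0.48534406 0.05533298 0.16203425]
```

```bash
python3 - <<'E'
from h import *
im=cv2.imread("pics/t9.png");cv2.imwrite("pics/t9c.png",cv2.resize(im[160:320,180:380],None,fx=3.5,fy=3.5,interpolation=cv2.INTER_CUBIC))
h=cv2.cvtColor(im,cv2.COLOR_BGR2HSV);m=cv2.inRange(h,(8,110,60),(18,255,255))[215:298,210:363]
n,l,s,c=cv2.connectedComponentsWithStats(m)
print([x for x in s.tolist() if x[4]>40])
E
```

```text
[[0, 0, 153, 83, 11638], [0, 0, 9, 18, 72], [16, 0, 39, 24, 130], [50, 14, 91, 64, 711]]
```

View pics/t9c.png

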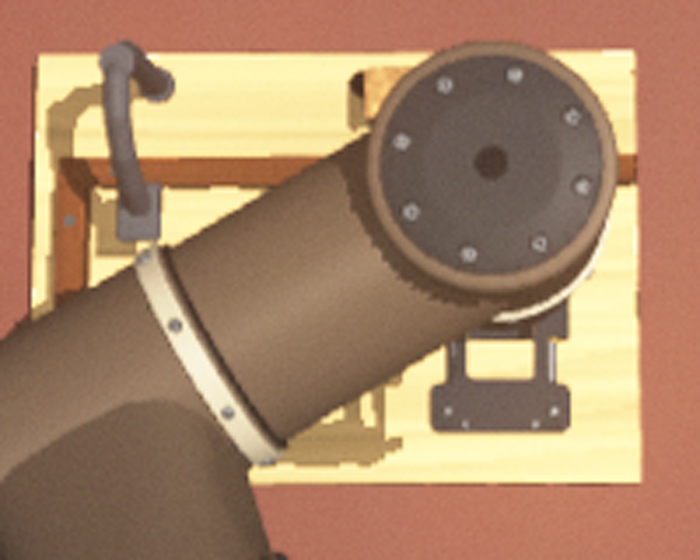

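The arm hides the block in the top view, so I'll measure its top face from the scene camera instead.

```bash
cat >> h.py <<'E'
def scn(f,z=.048):
    im=arm.grab_frame("scene");save(im,f);h=cv2.cvtColor(im,cv2.COLOR_RGB2HSV)
    m=cv2.inRange(h,(8,120,190),(17,235,255));m[:180]=0;m[275:]=0;m[:,:290]=0;m[:,430:]=0
    n,l,s,c=cv2.connectedComponentsWithStats(m);B=np.array([.5122,.1709]);a=np.radians(-1);R=np.array([[np.cos(a),-np.sin(a)],[np.sin(a),np.cos(a)]])
    for i in range(1,n):
        if s[i,4]>80:
            w=np.array([onz("scene",u,v,z)[:2] for v,u in np.argwhere(l==i)]);w=((w-B)@R*1000).astype(np.float32)
            print(f,s[i],"board mm",[np.round(q,1) for q in cv2.minAreaRect(w)],w.min(0),w.max(0))
E
python3 - <<'E'
from h import *
scn("s9")
E
```

```text
s9 [349 245  28  20 236] board mm [array([116.6, -63.5]), array([34. , 85.5]), np.float64(2.0)] [  98.33667 -106.4074 ] [134.38503  -20.691877]
```

```bash
python3 - <<'E'
from h import *
im=cv2.imread("pics/s9.png");h=cv2.cvtColor(im,cv2.COLOR_BGR2HSV)
for y in np.arange(.07,.27,.015):
    r=[]
    for x in (.44,.455,.47,.485,.5,.515,.53):
        u,v=np.round(proj("scene",np.array([x,y,.048]))).astype(int);r.append(tuple(h[v,u].tolist()))
    print(round(y,3),r)
E
```

```text
0.07 [(22, 102, 247), (22, 105, 248), (24, 95, 251), (23, 101, 247), (26, 84, 254), (24, 101, 249), (24, 96, 252)]
0.085 [(22, 107, 246), (23, 102, 248), (24, 99, 251), (13, 164, 160), (13, 162, 162), (13, 165, 153), (23, 104, 248)]
0.1 [(23, 109, 245), (24, 100, 250), (13, 168, 223), (13, 165, 222), (13, 163, 219), (14, 162, 115), (23, 101, 249)]
0.115 [(23, 109, 244), (17, 118, 149), (13, 159, 119), (13, 164, 163), (12, 157, 120), (14, 158, 110), (22, 108, 243)]
0.13 [(22, 108, 245), (18, 121, 146), (13, 156, 121), (13, 153, 123), (13, 154, 119), (12, 158, 110), (20, 115, 232)]
0.145 [(19, 51, 156), (17, 118, 145), (13, 154, 121), (13, 150, 122), (13, 156, 118), (13, 154, 111), (18, 120, 144)]
0.16 [(17, 58, 133), (18, 115, 146), (14, 160, 118), (13, 157, 117), (14, 163, 114), (13, 153, 112), (17, 128, 138)]
0.175 [(19, 52, 141), (18, 116, 145), (13, 158, 118), (13, 155, 120), (13, 155, 115), (13, 153, 113), (18, 121, 141)]
0.19 [(20, 54, 138), (18, 119, 142), (13, 152, 114), (14, 160, 113), (14, 157, 115), (12, 155, 112), (15, 138, 122)]
0.205 [(19, 53, 139), (18, 113, 142), (13, 156, 113), (12, 153, 113), (12, 151, 115), (13, 152, 111), (17, 121, 141)]
0.22 [(19, 53, 136), (18, 117, 140), (13, 151, 110), (13, 158, 113), (13, 155, 115), (12, 147, 111), (19, 114, 147)]
0.235 [(19, 53, 135), (19, 115, 135), (17, 132, 135), (16, 123, 124), (14, 139, 127), (18, 118, 147), (24, 102, 250)]
0.25 [(18, 119, 139), (18, 120, 134), (18, 120, 149), (18, 116, 145), (18, 115, 157), (19, 119, 142), (23, 102, 249)]
0.265 [(19, 116, 143), (18, 113, 133), (18, 117, 148), (17, 117, 144), (18, 114, 156), (18, 119, 152), (24, 101, 250)]
```

```bash

python3 -m crank '[{"dx":-0.025,"dy":0.025,"dz":0,"twist":0,"grip":-1},{"dx":-0.045,"dy":0.055,"dz":0,"twist":0,"grip":-1},{"dx":-0.062,"dy":0.085,"dz":0,"twist":0,"grip":-1},{"dx":-0.065,"dy":0.108,"dz":-0.01,"twist":0,"grip":-1},{"dx":-0.065,"dy":0.108,"dz":-0.04,"twist":0,"grip":-1}]'
python3 -m crank '[{"dx":0,"dy":0,"dz":-0.03,"twist":0,"grip":-1},{"dx":0,"dy":0,"dz":-0.06,"twist":0,"grip":-1},{"dx":0,"dy":0,"dz":-0.085,"twist":0,"grip":-1},{"dx":0.004,"dy":0,"dz":-0.093,"twist":0,"grip":-1},{"dx":0.008,"dy":0,"dz":-0.093,"twist":0,"grip":-1}]'
python3 -m crank '[{"dx":0.005,"dy":0,"dz":0,"twist":0,"grip":-1},{"dx":0.01,"dy":0,"dz":0,"twist":0,"grip":-1},{"dx":0.015,"dy":0,"dz":0,"twist":0,"grip":-1},{"dx":0.02,"dy":0,"dz":0,"twist":0,"grip":-1},{"dx":0.025,"dy":0,"dz":0,"twist":0,"grip":-1}]'
python3 -m crank '[{"dx":0.005,"dy":0,"dz":0,"twist":0,"grip":-1},{"dx":0.01,"dy":0,"dz":0,"twist":0,"grip":-1},{"dx":0.015,"dy":0,"dz":0,"twist":0,"grip":-1},{"dx":0.02,"dy":0,"dz":0,"twist":0,"grip":-1},{"dx":0.025,"dy":0,"dz":0,"twist":0,"grip":-1}]'
cat >> h.py <<'E'
def blk(f,grab=True,z=.048):
    if grab: save(arm.grab_frame("scene"),f)
    h=cv2.cvtColor(cv2.imread(f"pics/{f}.png"),cv2.COLOR_BGR2HSV)
    m=cv2.inRange(h,(8,136,60),(15,255,255))
    a=np.radians(-1);R=np.array([[np.cos(a),-np.sin(a)],[np.sin(a),np.cos(a)]])
    # resample onto block's top plane, board frame, 1 mm grid: rows y -100..180, cols x -80..54
    for y in range(-90,171,20):
        r=""
        for x in range(-60,56,3):
            p=R@[x/1000,y/1000]+[.5122,.1709];u,v=np.round(proj("scene",np.array([*p,z]))).astype(int);r+="#" if m[v,u] else "."
        print(y,r)
E
python3 - <<'E'
from h import *
s=arm.get_state();print(s["eef_pos"],s["force"]);blk("s10")
E
```

```text
t: 16.9
eef_pos: [0.4223, 0.1687, 0.125]
ee_rot: [-3.135, 0.005, -1.584]
force: [1.4, 1.7, -0.7]
width: 0.0007
gripper_force: 0.0
t: 17.32
eef_pos: [0.4274, 0.1624, 0.027]
ee_rot: [3.138, -0.004, -1.588]
force: [0.9, -0.8, 0.4]
width: 0.0006
gripper_force: 0.0
t: 17.73
eef_pos: [0.4546, 0.1633, 0.0301]
ee_rot: [-3.141, 0.001, -1.59]
force: [-1.2, -0.5, 1.2]
width: 0.0005
gripper_force: 0.6
t: 18.15
eef_pos: [0.4791, 0.163, 0.0292]
ee_rot: [3.141, -0.0, -1.59]
force: [-1.5, -0.1, 1.8]
width: 0.0005
gripper_force: 1.0
[0.47908    0.16300431 0.02921397] [-1.46791993 -0.09104588  1.79325249]
-90 ....................#################..
-70 ................#####################..
-50 ...............######################..
-30 ...............######################..
-10 ...............#########.....#########.
10 .............................########..
30 ..............................#######..
50 ..............................####.....
70 .......................................
90 .......................................
110 .......................................
130 .......................................
150 .#####.####.#.###................####.#
170 ####################........##....#####
```

```bash

python3 -m crank '[{"dx":0.004,"dy":0,"dz":0,"twist":0,"grip":-1},{"dx":0.008,"dy":0,"dz":0,"twist":0,"grip":-1},{"dx":0.011,"dy":0,"dz":0,"twist":0,"grip":-1},{"dx":0.013,"dy":0,"dz":0,"twist":0,"grip":-1},{"dx":0.014,"dy":0,"dz":0,"twist":0,"grip":-1}]'
python3 -m crank '[{"dx":0.001,"dy":0,"dz":0,"twist":0,"grip":-1},{"dx":0.002,"dy":0,"dz":0,"twist":0,"grip":-1},{"dx":0.003,"dy":0,"dz":0,"twist":0,"grip":-1},{"dx":0.003,"dy":0,"dz":0,"twist":0,"grip":-1},{"dx":0.003,"dy":0,"dz":0,"twist":0,"grip":-1}]'
```

```text
t: 18.62
eef_pos: [0.4929, 0.1631, 0.0291]
ee_rot: [3.142, -0.0, -1.59]
force: [-2.3, 0.5, 0.2]
width: 0.0006
gripper_force: 0.6
t: 19.03
eef_pos: [0.4958, 0.1631, 0.0292]
ee_rot: [-3.141, 0.0, -1.59]
force: [-0.1, -0.1, -0.2]
width: 0.0005
gripper_force: 0.0
```

```bash

python3 -m crank '[{"dx":0.001,"dy":0,"dz":0,"twist":0,"grip":-1},{"dx":0.0015,"dy":0,"dz":0,"twist":0,"grip":-1},{"dx":0.002,"dy":0,"dz":0,"twist":0,"grip":-1},{"dx":0.002,"dy":0,"dz":0,"twist":0,"grip":-1},{"dx":0.002,"dy":0,"dz":0,"twist":0,"grip":-1}]'
python3 -m crank '[{"dx":0.001,"dy":0,"dz":0,"twist":0,"grip":-1},{"dx":0.0015,"dy":0,"dz":0,"twist":0,"grip":-1},{"dx":0.0015,"dy":0,"dz":0,"twist":0,"grip":-1},{"dx":0.0015,"dy":0,"dz":0,"twist":0,"grip":-1},{"dx":0.0015,"dy":0,"dz":0,"twist":0,"grip":-1}]'
```

```text
t: 19.45
eef_pos: [0.4977, 0.1631, 0.0292]
ee_rot: [-3.142, -0.0, -1.59]
force: [-0.5, 0.2, 0.1]
width: -0.0
gripper_force: 0.3
t: 19.87
eef_pos: [0.4993, 0.1631, 0.0292]
ee_rot: [-3.141, 0.0, -1.59]
force: [-0.1, 0.4, 1.0]
width: 0.0005
gripper_force: 0.2
```

```bash

for i in 1 2; do python3 -m crank '[{"dx":0.001,"dy":0,"dz":0,"twist":0,"grip":-1},{"dx":0.002,"dy":0,"dz":0,"twist":0,"grip":-1},{"dx":0.002,"dy":0,"dz":0,"twist":0,"grip":-1},{"dx":0.002,"dy":0,"dz":0,"twist":0,"grip":-1},{"dx":0.002,"dy":0,"dz":0,"twist":0,"grip":-1}]' | sed -n 2,4p; done
python3 - <<'E'
from h import *
blk("s11")
E
```

```text
eef_pos: [0.5, 0.1628, 0.0291]
ee_rot: [3.14, -0.001, -1.59]
force: [-5.7, 1.9, 4.5]
eef_pos: [0.5001, 0.1627, 0.029]
ee_rot: [3.137, -0.001, -1.59]
force: [-16.0, 6.2, 11.6]
-90 ............................###########
-70 .......................################
-50 .....................##################
-30 ......................#################
-10 .......................##########.....#
10 .....................................##
30 .....................................##
50 .....................................##
70 .......................................
90 .......................................
110 .......................................
130 .......................................
150 .#####..###.#####................###..#
170 ####################........##....#####
```

```bash

python3 -m crank '[{"dx":-0.01,"dy":0,"dz":0,"twist":0,"grip":-1},{"dx":-0.025,"dy":0,"dz":0,"twist":0,"grip":-1},{"dx":-0.03,"dy":0,"dz":0.03,"twist":0,"grip":-1},{"dx":-0.03,"dy":-0.03,"dz":0.06,"twist":0,"grip":-1},{"dx":-0.02,"dy":-0.07,"dz":0.06,"twist":0,"grip":-1}]'
python3 -m crank '[{"dx":0.02,"dy":-0.03,"dz":0,"twist":0,"grip":-1},{"dx":0.04,"dy":-0.045,"dz":0,"twist":0,"grip":-1},{"dx":0.055,"dy":-0.045,"dz":0,"twist":0,"grip":-1},{"dx":0.055,"dy":-0.045,"dz":0,"twist":0,"grip":-1},{"dx":0.055,"dy":-0.045,"dz":0,"twist":0,"grip":-1}]'
python3 - <<'E'
from h import *
s=arm.get_state();print(s["eef_pos"],s["force"]);blk("s12")
E
```

```text
t: 21.17
eef_pos: [0.4854, 0.0957, 0.0943]
ee_rot: [-3.134, 0.004, -1.584]
force: [2.0, 0.6, 0.6]
width: 0.0004
gripper_force: 0.0
t: 21.58
eef_pos: [0.5386, 0.0477, 0.089]
ee_rot: [-3.141, -0.0, -1.591]
force: [-0.0, 0.3, -0.2]
width: 0.0002
gripper_force: 0.0
[0.53856533 0.04772246 0.08895196] [-0.00352444  0.31072181 -0.2176723 ]
-90 ............................####.......
-70 .......................................
-50 ......................................#
-30 .......................................
-10 ......................................#
10 ...................................####
30 .......................################
50 ......................#################
70 .......................................
90 .......................................
110 .......................................
130 .......................................
150 #.#..##########..................###..#
170 ####################........##....#####
```

```bash

python3 -m crank '[{"dx":0,"dy":0,"dz":-0.025,"twist":0,"grip":-1},{"dx":0,"dy":0,"dz":-0.045,"twist":0,"grip":-1},{"dx":0,"dy":0,"dz":-0.052,"twist":0,"grip":-1},{"dx":0,"dy":0.005,"dz":-0.052,"twist":0,"grip":-1},{"dx":0,"dy":0.015,"dz":-0.052,"twist":0,"grip":-1}]'
for i in 1 2 3; do python3 -m crank '[{"dx":0,"dy":0.006,"dz":0,"twist":0,"grip":-1},{"dx":0,"dy":0.012,"dz":0,"twist":0,"grip":-1},{"dx":0,"dy":0.018,"dz":0,"twist":0,"grip":-1},{"dx":0,"dy":0.024,"dz":0,"twist":0,"grip":-1},{"dx":0.0005,"dy":0.03,"dz":0,"twist":0,"grip":-1}]' | sed -n 2,4p; done
python3 - <<'E'
from h import *
blk("s13")
E
```

```text
t: 22.05
eef_pos: [0.5377, 0.0633, 0.0375]
ee_rot: [3.141, -0.001, -1.59]
force: [1.1, 0.1, 0.8]
width: 0.0004
gripper_force: 0.0
eef_pos: [0.5387, 0.0938, 0.0377]
ee_rot: [-3.141, 0.0, -1.589]
force: [-0.1, -1.0, 0.3]
eef_pos: [0.5391, 0.1237, 0.0372]
ee_rot: [3.141, -0.0, -1.59]
force: [0.1, -1.4, 0.8]
eef_pos: [0.5395, 0.1537, 0.0371]
ee_rot: [3.141, -0.0, -1.59]
force: [1.0, -1.9, 0.8]
-90 .......................................
-70 .......................................
-50 .......................................
-30 .......................................
-10 .....................................##
10 .......................................
30 .......................................
50 .......................................
70 .......................................
90 .........................#######.......
110 .....................##################
130 ........................#####.#########
150 ............#####.................##..#
170 ####################........##....#####
```

Pushing goes smoothly at about 1.5 N. I'll continue, slowing down near the stop.

```bash

python3 -m crank '[{"dx":0,"dy":0.006,"dz":0,"twist":0,"grip":-1},{"dx":0,"dy":0.012,"dz":0,"twist":0,"grip":-1},{"dx":0,"dy":0.018,"dz":0,"twist":0,"grip":-1},{"dx":0,"dy":0.023,"dz":0,"twist":0,"grip":-1},{"dx":0.0005,"dy":0.026,"dz":0,"twist":0,"grip":-1}]' | sed -n 2,4p
for i in 1 2 3; do python3 -m crank '[{"dx":0,"dy":0.001,"dz":0,"twist":0,"grip":-1},{"dx":0,"dy":0.002,"dz":0,"twist":0,"grip":-1},{"dx":0,"dy":0.002,"dz":0,"twist":0,"grip":-1},{"dx":0,"dy":0.002,"dz":0,"twist":0,"grip":-1},{"dx":0,"dy":0.002,"dz":0,"twist":0,"grip":-1}]' | sed -n 2,4p; done
```

```text
eef_pos: [0.5401, 0.1799, 0.0372]
ee_rot: [-3.142, 0.0, -1.589]
force: [-0.3, 0.0, -0.1]
eef_pos: [0.5402, 0.1811, 0.0373]
ee_rot: [-3.141, 0.0, -1.59]
force: [0.3, 0.0, 0.4]
eef_pos: [0.5401, 0.1831, 0.0372]
ee_rot: [3.142, -0.0, -1.59]
force: [-0.4, -0.7, 0.5]
eef_pos: [0.5402, 0.1853, 0.0372]
ee_rot: [-3.141, 0.0, -1.59]
force: [-0.6, 0.1, 0.1]
```

```bash

for i in 1 2 3; do python3 -m crank '[{"dx":0,"dy":0.001,"dz":0,"twist":0,"grip":-1},{"dx":0,"dy":0.002,"dz":0,"twist":0,"grip":-1},{"dx":0,"dy":0.002,"dz":0,"twist":0,"grip":-1},{"dx":0,"dy":0.002,"dz":0,"twist":0,"grip":-1},{"dx":0,"dy":0.002,"dz":0,"twist":0,"grip":-1}]' | sed -n 2,4p; done
```

```text
eef_pos: [0.5402, 0.1873, 0.0372]
ee_rot: [-3.141, 0.0, -1.59]
force: [-0.4, -0.1, -0.5]
eef_pos: [0.5402, 0.1893, 0.0372]
ee_rot: [-3.141, 0.0, -1.59]
force: [0.3, 0.0, -0.1]
eef_pos: [0.54, 0.1906, 0.0372]
ee_rot: [3.141, -0.001, -1.59]
force: [0.1, -5.9, 1.1]
```

```bash

python3 -m crank '[{"dx":0,"dy":0.001,"dz":0,"twist":0,"grip":-1},{"dx":0,"dy":0.001,"dz":0,"twist":0,"grip":-1},{"dx":0,"dy":0.001,"dz":0,"twist":0,"grip":-1},{"dx":0,"dy":0.001,"dz":0,"twist":0,"grip":-1},{"dx":0,"dy":0.001,"dz":0,"twist":0,"grip":-1}]' | sed -n 2,4p
python3 -m crank '[{"dx":0,"dy":-0.01,"dz":0,"twist":0,"grip":-1},{"dx":0,"dy":-0.03,"dz":0.005,"twist":0,"grip":-1},{"dx":0,"dy":-0.05,"dz":0.03,"twist":0,"grip":-1},{"dx":-0.03,"dy":-0.05,"dz":0.05,"twist":0,"grip":-1},{"dx":-0.07,"dy":-0.05,"dz":0.05,"twist":0,"grip":-1}]'| sed -n 2,4p
python3 -m crank '[{"dx":-0.005,"dy":0.02,"dz":0,"twist":0,"grip":-1},{"dx":-0.005,"dy":0.05,"dz":0,"twist":0,"grip":-1},{"dx":-0.005,"dy":0.085,"dz":-0.02,"twist":0,"grip":-1},{"dx":-0.005,"dy":0.085,"dz":-0.05,"twist":0,"grip":-1},{"dx":0,"dy":0.085,"dz":-0.058,"twist":0,"grip":-1}]'| sed -n 2,4p
python3 - <<'E'
from h import *
s=arm.get_state();print(s["eef_pos"],s["force"]);blk("s14")
E
```

```text
eef_pos: [0.5398, 0.1906, 0.0372]
ee_rot: [3.14, -0.002, -1.59]
force: [1.8, -9.0, 2.9]
eef_pos: [0.4736, 0.1431, 0.0902]
ee_rot: [-3.136, 0.004, -1.591]
force: [-0.3, 1.5, 1.5]
eef_pos: [0.4683, 0.2279, 0.0264]
ee_rot: [3.139, -0.001, -1.588]
force: [-0.9, -1.3, -0.7]
[0.46830465 0.22790341 0.02644824] [-0.88092959 -1.34284138 -0.7495545 ]
-90 .......................................
-70 .......................................
-50 .......................................
-30 .......................................
-10 .......................................
10 .......................................
30 .......................################
50 .....................###.##############
70 ..........................#############
90 ...........................############
110 ..........................#############
130 ..........................#############
150 .................................######
170 ########..........##........###########
```

```bash

python3 -m crank '[{"dx":0.008,"dy":0,"dz":0,"twist":0,"grip":-1},{"dx":0.016,"dy":0,"dz":0,"twist":0,"grip":-1},{"dx":0.023,"dy":0,"dz":0,"twist":0,"grip":-1},{"dx":0.028,"dy":0,"dz":0,"twist":0,"grip":-1},{"dx":0.03,"dy":0,"dz":0,"twist":0,"grip":-1}]'| sed -n 2,4p
for i in 1 2; do python3 -m crank '[{"dx":0.001,"dy":0,"dz":0,"twist":0,"grip":-1},{"dx":0.0015,"dy":0,"dz":0,"twist":0,"grip":-1},{"dx":0.0015,"dy":0,"dz":0,"twist":0,"grip":-1},{"dx":0.0015,"dy":0,"dz":0,"twist":0,"grip":-1},{"dx":0.0015,"dy":0,"dz":0,"twist":0,"grip":-1}]' | sed -n 2,4p; done
```

```text
eef_pos: [0.501, 0.2269, 0.03]
ee_rot: [-3.141, 0.001, -1.591]
force: [-8.4, 1.7, 4.0]
eef_pos: [0.501, 0.2267, 0.0296]
ee_rot: [3.141, 0.0, -1.59]
force: [-6.0, 1.1, 2.0]
eef_pos: [0.5011, 0.2266, 0.0296]
ee_rot: [3.139, -0.0, -1.59]
force: [-12.7, 3.9, 8.6]
```

The side is flush, with contact exactly where predicted. Backing off and checking from above.

```bash

python3 -m crank '[{"dx":-0.01,"dy":0,"dz":0,"twist":0,"grip":-1},{"dx":-0.03,"dy":0,"dz":0,"twist":0,"grip":-1},{"dx":-0.05,"dy":-0.01,"dz":0.03,"twist":0,"grip":-1},{"dx":-0.05,"dy":-0.04,"dz":0.07,"twist":0,"grip":-1},{"dx":-0.05,"dy":-0.08,"dz":0.1,"twist":0,"grip":-1}]'| sed -n 2,4p
for i in 1 2; do python3 -m crank '[{"dx":0,"dy":-0.04,"dz":0.03,"twist":0,"grip":-1},{"dx":0,"dy":-0.08,"dz":0.03,"twist":0,"grip":-1},{"dx":0,"dy":-0.12,"dz":0.03,"twist":0,"grip":-1},{"dx":0,"dy":-0.16,"dz":0.03,"twist":0,"grip":-1},{"dx":0,"dy":-0.2,"dz":0.03,"twist":0,"grip":-1}]' | sed -n 2,4p; done
python3 -m crank '[{"dx":0,"dy":0,"dz":0,"twist":0,"grip":-1},{"dx":0,"dy":0,"dz":0,"twist":0,"grip":-1},{"dx":0,"dy":0,"dz":0,"twist":0,"grip":-1},{"dx":0,"dy":0,"dz":0,"twist":0,"grip":-1},{"dx":0,"dy":0,"dz":0,"twist":0,"grip":-1}]' | sed -n 1,4p
python3 - <<'E'
from h import *
save(arm.grab_frame("top"),"t15")
h=cv2.cvtColor(cv2.imread("pics/t15.png"),cv2.COLOR_BGR2HSV)
m=cv2.inRange(h,(8,136,60),(15,255,255))
a=np.radians(-1);R=np.array([[np.cos(a),-np.sin(a)],[np.sin(a),np.cos(a)]])
def px(x,y):
    p=R@[x/1000,y/1000]+[.5122,.1709];u,v=np.round(proj("top",np.array([*p,.048]))).astype(int);return m[v,u]>0,h[v,u].tolist()
for x in range(-10,62,3):print(x,"".join("#" if px(x,y)[0] else "." for y in range(10,200,3)))
print([px(30,y)[1] for y in(20,35,60,90,150,165,172,180,195)])
L=[(y,next((x for x in np.arange(-20,50,.5) if px(x,y)[0]),None)) for y in range(35,165,10)];print(L)
print([(x,next((y for y in np.arange(0,100,.5) if px(x,y)[0]),None)) for x in range(10,54,5)])
E
```

```text
eef_pos: [0.4528, 0.1602, 0.1209]
ee_rot: [-3.14, 0.0, -1.586]
force: [1.4, -0.3, 1.9]
eef_pos: [0.4528, -0.0417, 0.1499]
ee_rot: [-3.139, 0.001, -1.589]
force: [1.0, 0.2, -0.3]
eef_pos: [0.4527, -0.2419, 0.1798]
ee_rot: [-3.139, -0.0, -1.59]
force: [1.5, 1.1, -0.3]
t: 30.48
eef_pos: [0.4533, -0.2385, 0.1791]
ee_rot: [-3.141, -0.0, -1.588]
force: [0.7, -0.0, -0.7]
-10 ....................................................########....
-7 ....................................................########....
-4 ....................................................########....
-1 ....................................................########....
2 .................#...............................#..########....
5 .........###################################################....
8 .......######################################################...
11 .......######################################################...
14 .......######################################################...
17 .......#############################.........################...
20 .......#############################..........######
[... 860 characters left out ...]
############.......#############....
[[26, 81, 253], [15, 159, 237], [15, 161, 236], [15, 163, 236], [13, 164, 138], [13, 169, 226], [11, 162, 126], [9, 52, 137], [26, 78, 253]]
[(35, np.float64(5.5)), (45, np.float64(3.0)), (55, np.float64(3.0)), (65, np.float64(3.0)), (75, np.float64(3.0)), (85, np.float64(3.0)), (95, np.float64(3.0)), (105, np.float64(3.0)), (115, np.float64(3.0)), (125, np.float64(3.0)), (135, np.float64(3.0)), (145, np.float64(3.5)), (155, np.float64(1.0))]
[(10, np.float64(28.5)), (15, np.float64(28.5)), (20, np.float64(28.5)), (25, np.float64(28.5)), (30, np.float64(28.5)), (35, np.float64(28.5)), (40, np.float64(29.0)), (45, np.float64(29.0)), (50, np.float64(29.0))]
```

The block's end is square: the rear edge reads 28.5–29 mm right across, and 30 is expected, within calibration error. The side push may have dragged the block slightly backwards, so I'll give the end one more light push.

```bash

for i in 1 2; do python3 -m crank '[{"dx":0.008,"dy":0.035,"dz":-0.005,"twist":0,"grip":-1},{"dx":0.016,"dy":0.07,"dz":-0.01,"twist":0,"grip":-1},{"dx":0.025,"dy":0.11,"dz":-0.015,"twist":0,"grip":-1},{"dx":0.034,"dy":0.15,"dz":-0.02,"twist":0,"grip":-1},{"dx":0.043,"dy":0.19,"dz":-0.025,"twist":0,"grip":-1}]' | sed -n 2p; done
python3 -m crank '[{"dx":0,"dy":0,"dz":-0.03,"twist":0,"grip":-1},{"dx":0,"dy":0,"dz":-0.06,"twist":0,"grip":-1},{"dx":0,"dy":0,"dz":-0.085,"twist":0,"grip":-1},{"dx":0,"dy":0,"dz":-0.092,"twist":0,"grip":-1},{"dx":0,"dy":0,"dz":-0.092,"twist":0,"grip":-1}]' | sed -n 2,4p
```

```text
eef_pos: [0.4962, -0.0468, 0.1541]
eef_pos: [0.5387, 0.1437, 0.1291]
eef_pos: [0.5376, 0.1405, 0.0352]
ee_rot: [3.138, -0.002, -1.588]
force: [-0.1, -0.6, 0.0]
```

```bash

python3 -m crank '[{"dx":0.001,"dy":0.012,"dz":0,"twist":0,"grip":-1},{"dx":0.001,"dy":0.024,"dz":0,"twist":0,"grip":-1},{"dx":0.001,"dy":0.034,"dz":0,"twist":0,"grip":-1},{"dx":0.001,"dy":0.042,"dz":0,"twist":0,"grip":-1},{"dx":0.001,"dy":0.045,"dz":0,"twist":0,"grip":-1}]' | sed -n 2,4p
for i in 1 2; do python3 -m crank '[{"dx":0,"dy":0.0005,"dz":0,"twist":0,"grip":-1},{"dx":0,"dy":0.001,"dz":0,"twist":0,"grip":-1},{"dx":0,"dy":0.0015,"dz":0,"twist":0,"grip":-1},{"dx":0,"dy":0.0015,"dz":0,"twist":0,"grip":-1},{"dx":0,"dy":0.0015,"dz":0,"twist":0,"grip":-1}]' | sed -n 2,4p; done
```

```text
eef_pos: [0.5408, 0.1874, 0.0379]
ee_rot: [-3.14, 0.001, -1.588]
force: [0.2, -0.1, 0.1]
eef_pos: [0.5401, 0.1865, 0.0368]
ee_rot: [3.141, -0.0, -1.59]
force: [-0.2, 0.3, -0.0]
eef_pos: [0.5401, 0.1884, 0.0368]
ee_rot: [3.142, -0.0, -1.59]
force: [0.0, -0.1, 0.7]
```

```bash

for i in 1 2; do python3 -m crank '[{"dx":0,"dy":0.0005,"dz":0,"twist":0,"grip":-1},{"dx":0,"dy":0.001,"dz":0,"twist":0,"grip":-1},{"dx":0,"dy":0.0015,"dz":0,"twist":0,"grip":-1},{"dx":0,"dy":0.0015,"dz":0,"twist":0,"grip":-1},{"dx":0,"dy":0.0015,"dz":0,"twist":0,"grip":-1}]' | sed -n 2,4p; done
python3 -m crank '[{"dx":0,"dy":-0.01,"dz":0,"twist":0,"grip":-1},{"dx":0,"dy":-0.03,"dz":0.005,"twist":0,"grip":-1},{"dx":0,"dy":-0.06,"dz":0.03,"twist":0,"grip":-1},{"dx":0,"dy":-0.09,"dz":0.06,"twist":0,"grip":-1},{"dx":0,"dy":-0.12,"dz":0.09,"twist":0,"grip":-1}]'| sed -n 2,4p
python3 -m crank '[{"dx":0,"dy":0,"dz":0,"twist":0,"grip":-1},{"dx":0,"dy":0,"dz":0,"twist":0,"grip":-1},{"dx":0,"dy":0,"dz":0,"twist":0,"grip":-1},{"dx":0,"dy":0,"dz":0,"twist":0,"grip":-1},{"dx":0,"dy":0,"dz":0,"twist":0,"grip":-1}]' | sed -n 1,4p
```

```text
eef_pos: [0.5401, 0.1899, 0.0369]
ee_rot: [3.142, -0.0, -1.589]
force: [0.4, -0.0, -1.0]
eef_pos: [0.5399, 0.1906, 0.0368]
ee_rot: [3.141, -0.001, -1.59]
force: [1.0, -5.8, 2.4]
eef_pos: [0.5395, 0.0712, 0.1262]
ee_rot: [3.141, -0.0, -1.589]
force: [1.3, 0.2, -0.0]
t: 34.7
eef_pos: [0.5396, 0.0728, 0.1247]
ee_rot: [3.14, -0.001, -1.589]
force: [-0.0, 0.6, 0.2]
```

Contact came at exactly the same spot (0.1906), so the block is seated. Handing in.

```bash
python3 -c "
from station import arm
print(arm.job_done())"
```

```text
the job is handed in; nothing more can be done
None
```

The block is lying flat under the holdfast, with its end against the stop and its long side along the batten; I handed the job in at about 35 s, and no verdict came back.

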